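# Turn the double-ended electrode insert in its bench holder

## Task

The flat electrode insert is worn out at the end that now faces out of the open front of its bench holder (dark contacts). Draw the bolt back, slide the insert out over the holder's front edge so that you can take hold of it and lift it off, and turn it end for end: put it back, contacts up, pushed fully home against the rear stops with the unused gold-contact end facing out, and shut the bolt fully. Leave everything else on the bench standing where it is.

Things in the scene. Friction and masses are not known exactly. Their poses are not given: they have to be found in the camera images.
- holder: Grey bench holder, fixed. Origin at bench height below the centre of the seat, z up. Solid block x -50 to +58, y -35 to +68 mm. A channel along x, open above and at the front (-x): floor 34 mm above the bench, 54 mm wide (y +-27); side walls 8 mm thick, tops 43 mm above the bench, flush with the insert. Bolt and its two rails (43 mm high) on the +y side at x = 0.
- holder_front (a point): Middle of the channel floor's open front edge: (-50, 0, 34 mm) in the holder's frame, axes as the holder's. Beyond it (-x) the block ends and there is only the bench, so fingers have room on both sides of an insert that overhangs here. Clutter that is not listed (timer, chip case, tip box, tube rack, drawers) stays at x < 0.42 or y > 0.15 in the room; the bench is clear to its edges at y = -0.30, x = 0.62.
- holder_rear (a point): Midway between the faces of the two rear stops, on the channel floor: (50, 0, 34 mm) in the holder's frame, axes as the holder's. The stops, 9 mm high, x 50 to 58, stand in the channel's corners with a 40 mm gap between them (y +-20): closed fingertips can come from behind through the gap and push the insert's rear end towards the front.
- insert: White rigid flat electrode insert, 100 x 50 x 9 mm, about 0.1 kg, with a waist in the middle 22 mm long and 34 mm wide. Origin at the centre of its underside, z up out of the contact face; +x to the unused end (gold contacts), -x to the worn end (dark). Home, its origin is at (0, 0, 34 mm) in the holder's frame. It starts home with +x along the holder's +x; finished, +x is along the holder's -x.
- new_end (a point): Centre of the top edge of the insert's unused (gold) end.
- worn_end (a point): Centre of the top edge of the insert's worn (dark) end.
- bolt (a joint): Sliding bolt of the holder, m: 0 = shut (tip 6 mm inside the channel, in the insert's waist), 0.014 = fully drawn, channel clear. It slides along the holder's +y as it opens, stays where it is left, friction about 1.5 N. Shut, it sits in the insert's waist and keeps the insert from sliding.
- bolt_knob (a point): Centre of the top of the bolt's black upright round knob, 13 to 15 mm across; the knob stands from 42 to 66 mm above the bench (free to grip from 46 mm up) and moves with the bolt: in the holder's frame x = 0, y = 46 mm + bolt value.
- amber_bottle: Bystander, loose: upright amber bottle with dark screw cap, 60 mm across, 118 mm high. Origin at the centre of its underside.
- beaker: Bystander, loose: clear glass beaker, 46 mm across, 60 mm high. Origin at the centre of its underside.
- petri_dish: Bystander, loose: flat round clear dish, 61 mm across, 16 mm high. Origin at the centre of its underside.
- vial: Bystander, loose: small crimp-capped vial standing on the far side of the holder, 16 mm across, 42 mm high. Origin at the centre of its underside.
Mind the look-alikes: they are no part of the job. There is more than one size of the insert; the job needs the larger.

How it is judged:
By the outcome, as a careful person would: the job done as asked, in the order asked, and still so for the second after the job is handed in, with the robot touching nothing.
It also fails if it takes over 72 s, if anything falls off the work surface, if the arm or the gripper's body presses on something with over 40 N, if the wrist force passes 120 N, or if a joint passes its speed limit or range.

## Robot

A 6-joint arm with a two-finger parallel gripper is mounted at the origin on the work surface; the furniture and walls round the work are solid. World frame = base frame: x ahead of the robot, y to its left, z up, the work surface at z = 0. Lengths are in m, angles in rad, forces in N, time in s.
With the tool pointing down it reaches from about 0.325 to 0.9 m from the base axis. Payload 3.5 kg.
Tool frame: the origin (TCP) lies between the finger pads; the fingertips stand 25 mm ahead of it and the grasp point (between the pads) lies 6 mm ahead of it; z points along the fingers, y is the direction in which the jaws open and shut (so a half turn about z gives the same grasp; the last joint's range is limited). The gripper opens to 85 mm and grips with 20 to 120 N. Pads are 22 mm wide; open, the fingers measure 114 mm over their backs; the gripper's body (76 mm by 85 mm) begins 54 mm behind the grasp point. The pads swing forward as they close: fully open they stand 13 mm farther back than shut.
Start: joints at [-1.391, 0.276, -0.026, 1.268, 0, 1.467], TCP at [0.174, -0.6, 0.23] pointing down, gripper open.
Joint ranges: [-3.12, 3.12], [-0.85, 1.88], [-1.08, 1.24], [-1.95, 2.15], [-1.57, 1.53], [-3.14, 3.14]. Speed limits (rad/s): [2.57, 2.57, 3.14, 3.14, 3.14, 3.14].

## Interface

Orientations are given as [roll, pitch, yaw] about the fixed x, y, z axes, in that order (R = Rz(yaw) Ry(pitch) Rx(roll)).
In Python, from plant import sense, grab_frame, calibration, hand_in gives the robot as it stands.
- The arm moves only by the tool arm_command, never from a script. Its argument "motion" is a list of rows, each a list of 6 numbers: the shift along the world's x, y, z each as a share of 100 mm, from -1 to 1, then the turn, a rotation vector about the world's x, y, z each as a share of 90 degrees, from -1 to 1. A call has 1 to 8 rows; each row is the pose to reach, as a shift and turn from the pose commanded when the call began; what a row does not reach only later rows make up. A row lasts 1/8 s, in which the tool goes at most 62.5 mm and 10.7 degrees, less where a joint would pass 70% of its speed; a pose out of reach is approached as far as the arm can. A call with a number of a shift or a turn outside -1 to 1 is refused whole. A call with a gripper value outside its range is refused whole. "grip" is the closure, from -1 (fully open) to 1 (shut), set as the call begins (left out, the last holds). The fingers move at their own pace and stop on an object; "squeeze" is the grip in N (left out, the last holds). Time passes only in rows, so rows that repeat a pose let the fingers close. It gives the time, the measured TCP pose, the force and the opening at its end, in the units of the state.
- sense(): the state, without advancing time (a new reading comes with each control period).
- grab_frame(name): name is "scene" or "side" or "wrist"; returns (picture, depth): 400x640x3 uint8, blue, green, red; 400x640 float32, m along the optical axis (not along the pixel's ray), 0 where there is no reading.
- calibration(name): a dict with "fx", "fy", "cx", "cy" (pixels), "k1" (the pictures are not rectified: a ray, as slopes to the right and down, at radius r is drawn at 1 + k1 r^2 times it, then the intrinsics apply), "rvec" (rotation vector, rad) and "tvec" (3), from world to camera coordinates, as OpenCV has them; the wrist camera has in their place "mount" (4x4, takes a point from camera to tool coordinates, whose origin is the TCP and whose axes are the flange's). Camera axes: x right, y down, z forward; pixel columns grow to the right and rows downward; lengths in m; the calibration is good to about 2 mm. A picture is of the moment at which its call begins: read the wrist's pose just before it. calibration takes no time and is no camera call.
- hand_in(): hands the job in, once; it reports no verdict.
The state is a dict: "clock": time; "qpos": joint angles; "dq": joint speeds; "joint_torque": joint torques, N m; "tool_pos": TCP position; "tcp_rot": TCP orientation; "ft_force": force on the tool from outside, world axes, zero at the start; "torque": the same for the moment, N m; "width": finger opening in m.
Only numpy, scipy, OpenCV 4.12 (cv2) and the standard library are available. Lean on these libraries where they do the work, as an engineer would, in place of code of your own. Each camera call takes 0.05 s, during which the arm holds its last target.

## Working session

There is one attempt and no reset: what is moved stays moved. The work goes in short steps, Python scripts to look and compute and a tool call to move; the robot and the scene stay as the last step left them, time stands still between calls to the robot, and variables do not carry over. Pictures are saved under pics/ and viewed, and the job is handed in when it is done.

Besides the shell and the picture viewer there is one more tool, called after "Request:" as name(argument=value, ...), one argument or row to a line, values as JSON. arm_command: Moves the arm, as the interface text tells. Shift numbers are shares of 100 mm and turn numbers shares of 90 degrees, none past 1 either way. Its arguments: {"type":"object","properties":{"motion":{"type":"array","items":{"type":"array","items":{"type":"number","minimum":-1,"maximum":1}}},"grip":{"type":"number"},"squeeze":{"type":"number"}},"required":["motion"]}

```bash
ls; mkdir -p pics; python3 - <<'E'
from plant import *
import cv2,numpy as np
s=sense();print(s)
for n in("scene","side","wrist"):
    im,d=grab_frame(n);cv2.imwrite(f"pics/{n}0.png",im);np.save(f"pics/{n}0.npy",d);print(n,calibration(n))
E
```

```text
pics
{'clock': 0.0, 'qpos': array([-1.39142715e+00,  2.77163880e-01, -2.78992192e-02,  1.26798870e+00,
       -5.64719008e-05,  1.46739814e+00]), 'dq': array([ 0.00107185,  0.00099008,  0.00180578,  0.00024475, -0.00089676,
       -0.00132611]), 'joint_torque': array([-3.88354365e-04, -4.45504475e+01,  2.95205516e+01,  1.63579581e-02,
       -1.15032221e-04,  1.12687076e-06]), 'tool_pos': array([ 0.17421843, -0.59940875,  0.22893188]), 'tcp_rot': array([-3.13934339e+00, -1.76626582e-04,  2.82767230e-01]), 'ft_force': array([-0.26568601, -0.32926055,  0.53558686]), 'torque': array([-0.01350013, -0.04625729,  0.01286169]), 'width': 0.08531869579961829}
scene {'fx': 502.0327871808676, 'fy': 502.0327871808676, 'cx': 308.27961139423553, 'cy': 203.06782768646158, 'k1': -0.13183436832185175, 'rvec': array([ 0.97863082, -2.12583715,  1.28756397]), 'tvec': array([0.24296016, 0.24175585, 0.74712184])}
side {'fx': 448.00282439494424, 'fy': 448.00282439494424, 'cx': 325.7323678105427, 'cy': 204.42375284471598, 'k1': -0.07542591863370891, 'rvec': array([ 0.55286123,  2.90073584, -0.74210927]), 'tvec': array([ 0.49432073, -0.0622095 ,  1.0197556 ])}
wrist {'fx': 339.568656607293, 'fy': 339.568656607293, 'cx': 319.10227019646015, 'cy': 199.92889719726867, 'k1': 0.0226095695005082, 'mount': array([[ 4.97106130e-06, -9.65832093e-01, -2.59168610e-01,
         6.53921300e-02],
       [ 9.99999914e-01,  1.12492157e-04, -4.00038704e-04,
         1.47559343e-04],
       [ 4.15524655e-04, -2.59168586e-01,  9.65832010e-01,
        -1.45077232e-01],
       [ 0.00000000e+00,  0.00000000e+00,  0.00000000e+00,
         1.00000000e+00]])}
```

View pics/scene0.png

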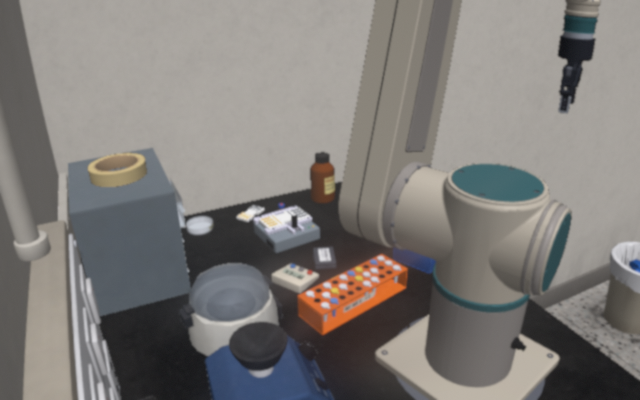

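View pics/side0.png

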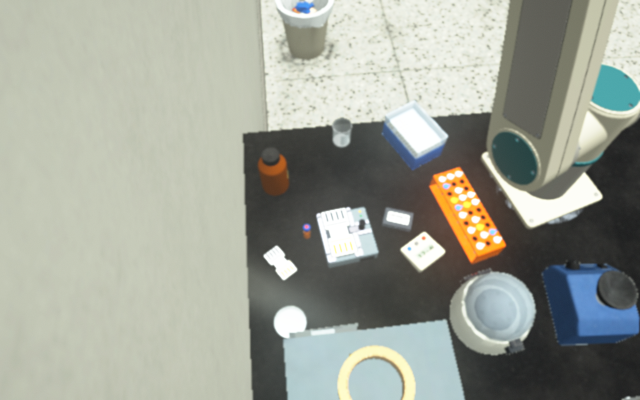

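```bash
cat > h.py <<'E'
import cv2,numpy as np
from plant import *
from scipy.spatial.transform import Rotation as R
def cam(n,s=None):
    c=calibration(n);K=np.array([[c['fx'],0,c['cx']],[0,c['fy'],c['cy']],[0,0,1]]);D=np.array([c['k1'],0,0,0,0])
    if n=='wrist':
        T=np.eye(4);T[:3,:3]=R.from_euler('xyz',s['tcp_rot']).as_matrix();T[:3,3]=s['tool_pos']
        W=np.linalg.inv(T@c['mount']);Rm,t=W[:3,:3],W[:3,3]
    else: Rm=cv2.Rodrigues(c['rvec'])[0];t=c['tvec']
    return K,D,Rm,t
def proj(C,P):
    K,D,Rm,t=C;return cv2.projectPoints(np.asarray(P,float).reshape(-1,1,3),cv2.Rodrigues(Rm)[0],t,K,D)[0].reshape(-1,2)
def onz(C,uv,z):
    K,D,Rm,t=C;n=cv2.undistortPoints(np.asarray(uv,float).reshape(-1,1,2),K,D).reshape(-1,2)
    d=np.c_[n,np.ones(len(n))]@Rm;o=-Rm.T@t
    return o+d*((z-o[2])/d[:,2])[:,None]
def crop(im,x0,y0,x1,y1,f,name):
    cv2.imwrite(name,cv2.resize(im[y0:y1,x0:x1],None,fx=f,fy=f,interpolation=cv2.INTER_CUBIC))
E
python3 - <<'E'
from h import *
im=cv2.imread('pics/side0.png');crop(im,240,110,420,290,4,'pics/side0c.png') if 0 else crop(im,255,190,415,290,5,'pics/side0c.png')
im=cv2.imread('pics/scene0.png');crop(im,180,150,345,260,4.8,'pics/scene0c.png')
C=cam('side')
for n,uv,z in [('holder',(347,236),.043),('insert small',(281,262),0.005),('vial',(307,231),0.02),('dish',(290,321),.01),('bottle',(274,175),.05),('beaker',(342,133),.03)]:
    print(n,onz(C,[uv],z).round(3))
E
```

```text
holder [[ 0.482 -0.011  0.043]]
insert small [[ 0.621 -0.022  0.005]]
vial [[ 0.55  -0.061  0.02 ]]
dish [[0.645 0.1   0.01 ]]
bottle [[ 0.573 -0.198  0.05 ]]
beaker [[ 0.387 -0.262  0.03 ]]
```

View pics/side0c.png

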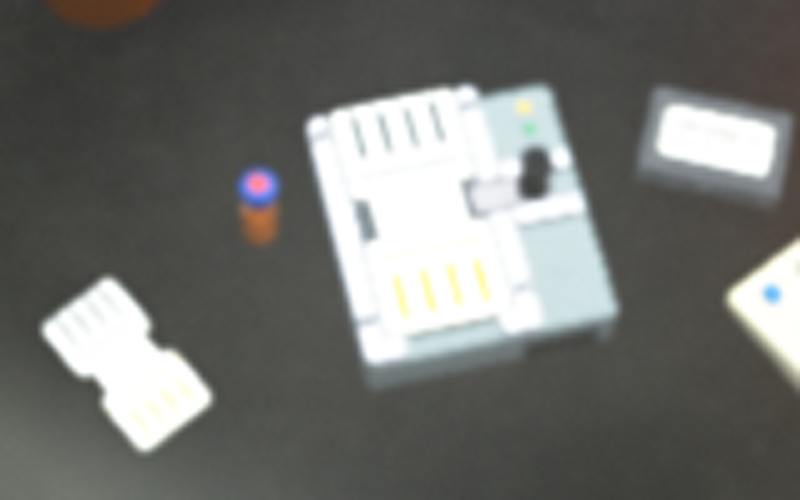

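View pics/scene0c.png

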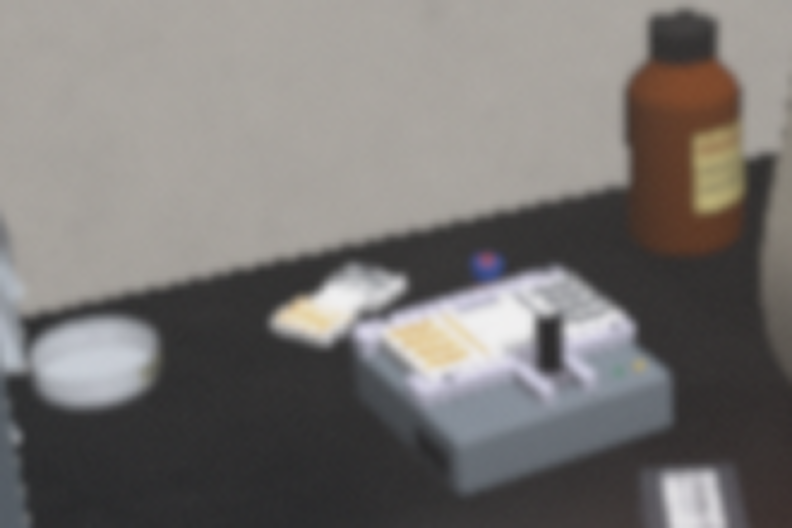

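Request:
arm_command(
  motion=[
    [0.5,0.5,0,0,0,0.1],
    [1,1,0,0,0,0.2],
    [1,1,0,0,0,0.31],
  ],
  grip=-0.2,
)

```text
clock: 0.52
tool_pos: [0.2761, -0.4972, 0.2297]
tcp_rot: [-3.14, -0.001, 0.779]
ft_force: [0.2, -1.2, 0.2]
width: 0.0513
```

Request:
arm_command(
  motion=[
    [0.5,0.5,0,0,0,0.1],
    [1,1,0,0,0,0.2],
    [1,1,0,0,0,0.31],
  ],
)

```text
clock: 0.9
tool_pos: [0.3761, -0.3972, 0.2298]
tcp_rot: [-3.141, -0.001, 1.266]
ft_force: [-0.9, -0.0, 0.4]
width: 0.0515
```

Request:
arm_command(
  motion=[
    [0.5,0.5,0,0,0,0.1],
    [1,1,0,0,0,0.2],
    [1,1,0,0,0,0.31],
  ],
)

```text
clock: 1.27
tool_pos: [0.4761, -0.2974, 0.2298]
tcp_rot: [3.141, -0.001, 1.753]
ft_force: [-0.2, -1.1, -0.5]
width: 0.0511
```

Request:
arm_command(
  motion=[
    [0,0.5,0,0,0,0],
    [0,1,0,0,0,0],
    [0,1,0,0,0,0],
  ],
)

```text
clock: 1.65
tool_pos: [0.4736, -0.1972, 0.2297]
tcp_rot: [-3.14, -0.001, 1.748]
ft_force: [0.1, 0.6, 0.0]
width: 0.0511
```

Request:
arm_command(
  motion=[
    [0,0.5,0.2,0,0,0],
    [0,1,0.5,0,0,0],
    [0,1,0.5,0,0,0],
    [0,1,0.5,0,0,0],
  ],
)

```text
clock: 2.15
tool_pos: [0.4746, -0.1009, 0.2799]
tcp_rot: [-3.142, 0.001, 1.743]
ft_force: [-0.2, -0.1, -0.1]
width: 0.0513
```

```bash
python3 - <<'E'
from h import *
s=sense();print(s['tool_pos'],s['tcp_rot'],s['qpos'])
im,d=grab_frame('wrist');cv2.imwrite('pics/w1.png',im);np.save('pics/w1.npy',d);np.save('pics/w1s.npy',np.r_[s['tool_pos'],s['tcp_rot']])
E
```

```text
[ 0.47457234 -0.1009362   0.27985463] [-3.14153461e+00  8.24474645e-04  1.74344886e+00] [-3.42445304e-01  2.82352884e-03 -2.39159555e-01  1.32845761e+00
 -7.46090230e-04  1.05569838e+00]
```

View pics/w1.png

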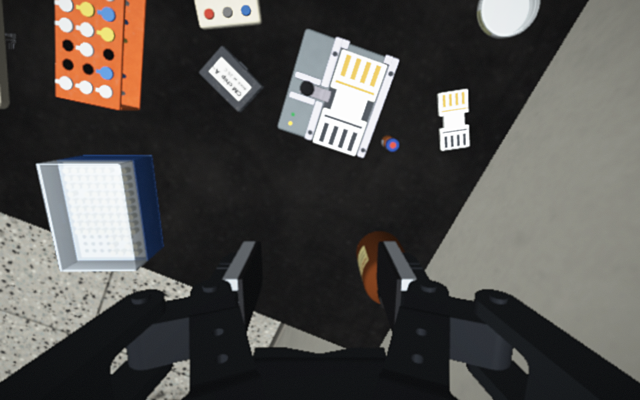

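```bash
python3 - <<'E'
from h import *
im=cv2.imread('pics/w1.png');crop(im,265,20,425,170,5,'pics/w1c.png')
E
```

```text
(no output)
```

View pics/w1c.png

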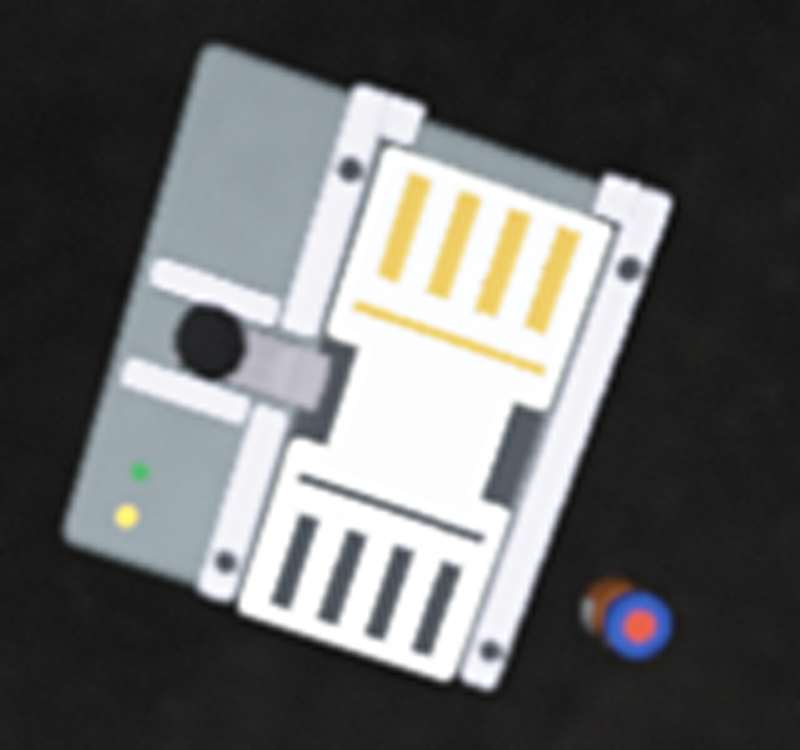

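```bash
python3 - <<'E'
from h import *
v=np.load('pics/w1s.npy');C=cam('wrist',dict(tool_pos=v[:3],tcp_rot=v[3:]))
px=lambda a:np.array(a)/5+[265,20]-0.4
q=[(198,597),(496,691),(352,83),(674,196)]
P=onz(C,px(q),.043)[:,:2];H=np.array([(-50,35),(-50,-35),(58,35),(58,-35)])/1e3
hc,pc=H.mean(0),P.mean(0)
a=np.sum((P-pc)*((H-hc)[:,::-1]*[-1,1]));b=np.sum((P-pc)*(H-hc));th=np.arctan2(a,b)
Rm=lambda t:np.array([[np.cos(t),-np.sin(t)],[np.sin(t),np.cos(t)]])
t=pc-Rm(th)@hc;print('yaw',np.degrees(th),th,'org',t,'res',(P-(H@Rm(th).T+t)).round(4).tolist())
# insert corners front/back
for n,uv in [('front',[(238,610),(450,683)]),('rear',[(385,145),(612,226)])]:
    print(n,(onz(C,px(uv),.043)[:,:2]-t)@Rm(th))
print('knob',(onz(C,px([(210,342)]),.066)[:,:2]-t)@Rm(th))
for n,uv,z in [('vial',(393,145),.042),('bottlecap?',(378,250),.118)]: print(n,onz(C,[uv],z))
np.save('pose.npy',[t[0],t[1],th])
# cross check with scene/side
for n in('side','scene'):
    pts=np.c_[H@Rm(th).T+t,np.full(4,.043)];print(n,proj(cam(n),pts).round(1).tolist())
E
```

```text
yaw 82.20895148807452 1.4348168780791923 org [ 0.49409964 -0.02606545] res [[-0.0002, -0.0006], [-0.0, -0.0002], [-0.0003, 0.0005], [0.0005, 0.0003]]
front [[-0.05059805  0.02576501]
 [-0.051617   -0.02452358]]
rear [[ 0.04943139  0.02514007]
 [ 0.04900916 -0.0252017 ]]
knob [[0.00055395 0.04716148]]
vial [[ 0.55125835 -0.06105513  0.042     ]]
bottlecap? [[ 0.54252435 -0.15756554  0.118     ]]
side [[348.6, 206.8], [315.9, 213.9], [363.0, 253.6], [328.5, 261.5]]
scene [[311.9, 217.4], [295.4, 205.3], [267.5, 231.7], [252.5, 218.3]]
```

Request:
arm_command(
  motion=[
    [-0.13,0.4,-0.3,0,0,-0.1],
    [-0.266,0.811,-0.7,0,0,-0.196],
    [-0.266,0.811,-1,0,0,-0.196],
    [-0.266,0.811,-1,0,0,-0.196],
  ],
  squeeze=25,
)

```text
clock: 2.7
tool_pos: [0.4448, -0.0193, 0.1768]
tcp_rot: [-3.134, 0.0, 1.435]
ft_force: [-0.3, 0.0, 0.4]
width: 0.051
```

```bash
cat >> h.py <<'E'
HP=np.load('pose.npy')
def toH(p): t=HP[2];d=np.asarray(p)[...,:2]-HP[:2];return d@np.array([[np.cos(t),-np.sin(t)],[np.sin(t),np.cos(t)]])
def toW(p): t=HP[2];return np.asarray(p)[...,:2]@np.array([[np.cos(t),-np.sin(t)],[np.sin(t),np.cos(t)]]).T+HP[:2]
def shot(n,name):
    s=sense();im,d=grab_frame(n);cv2.imwrite(f'pics/{name}.png',im);return s,im,d
def go(s,h,z,yaw=None):
    w=toW(h);d=np.r_[w,z]-s['tool_pos'];print('shift',(d*10).round(3),'turn z',None if yaw is None else round((yaw-s['tcp_rot'][2])/(np.pi/2),3))
E
python3 - <<'E'
from h import *
s,im,d=shot('wrist','w2');print(s['tool_pos'],s['tcp_rot'],toH(s['tool_pos']))
C=cam('wrist',s)
# knob: dark blob near predicted
print('pred knob top',proj(C,[np.r_[toW([0,.046]),.066]]),'TCP-axis pt at z.066',proj(C,[np.r_[s['tool_pos'][:2],.066]]))
go(s,[0,.046],.072,HP[2])
E
```

```text
[ 0.44480479 -0.01934774  0.17681324] [-3.13398970e+00  1.34533876e-07  1.43458893e+00] [-2.67473805e-05  4.97504648e-02]
pred knob top [[325.05383164 195.84481718]] TCP-axis pt at z.066 [[320.22989314 195.86933696]]
shift [ 0.037 -0.005 -1.048] turn z 0.0
```

View pics/w2.png

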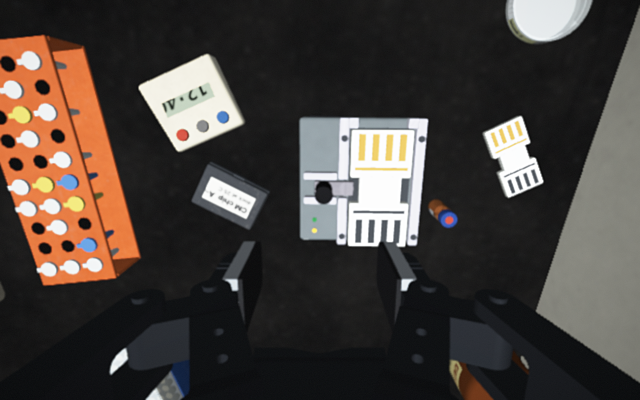

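```bash
python3 - <<'E'
from h import *
s=sense();C=cam('wrist',s);print(s['tool_pos'],s['tcp_rot'])
im=cv2.imread('pics/w2.png');crop(im,290,105,440,255,5,'pics/w2c.png')
for h in [(-.05,.035),(-.05,-.035),(.058,.035),(.058,-.035)]: print(h,(proj(C,[np.r_[toW(h),.043]])[0]-[290,105])*5)
print((proj(C,[np.r_[toW([0,.046]),.066]])[0]-[290,105])*5)
E
```

```text
[ 0.44667561 -0.01984156  0.17880496] [-3.13795702e+00  1.52594069e-04  1.43417858e+00]
(-0.05, 0.035) [221.16763761 691.42744985]
(-0.05, -0.035) [617.46151901 692.21621157]
(0.058, 0.035) [228.56117258  64.25978206]
(0.058, -0.035) [666.04923398  63.18019404]
[160.04237203 449.47701877]
```

View pics/w2c.png

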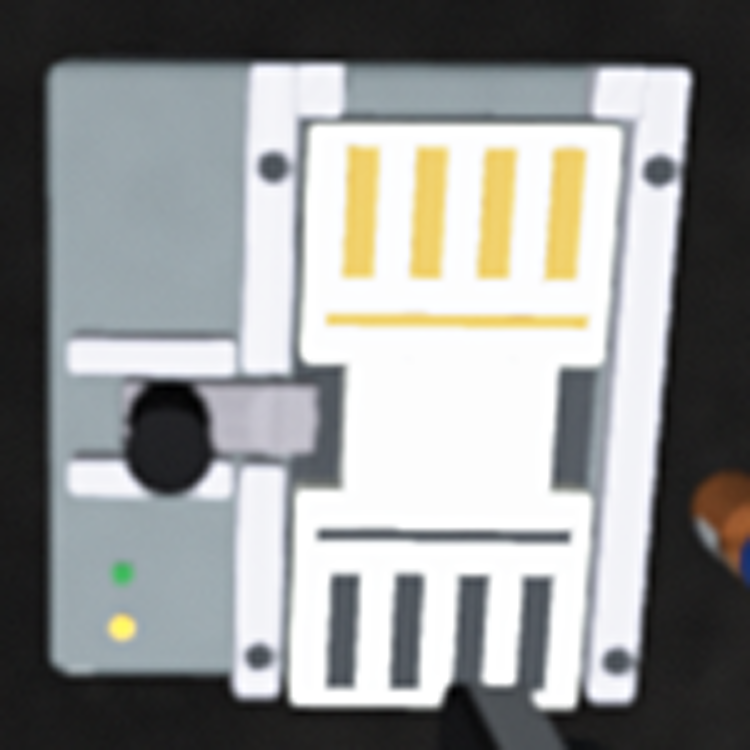

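Request:
arm_command(
  motion=[
    [0,0,-0.4,0,0,0],
    [0,0,-0.8,0,0,0],
    [0,0,-0.8,0,0,0],
    [0,0,-0.8,0,0,0],
  ],
)

```text
clock: 3.25
tool_pos: [0.4497, -0.02, 0.102]
tcp_rot: [3.139, 0.0, 1.435]
ft_force: [0.0, 0.2, 0.7]
width: 0.0513
```

```bash
python3 - <<'E'
from h import *
s,im,d=shot('wrist','w3');print(s['tool_pos'],s['tcp_rot'],toH(s['tool_pos']))
go(s,[0,.046],.072,HP[2])
E
```

```text
[ 0.44968524 -0.01998861  0.1020192 ] [3.13869332e+00 1.96802509e-04 1.43468547e+00] [-1.01407864e-07  4.48281924e-02]
shift [-0.012  0.002 -0.3  ] turn z 0.0
```

View pics/w3.png

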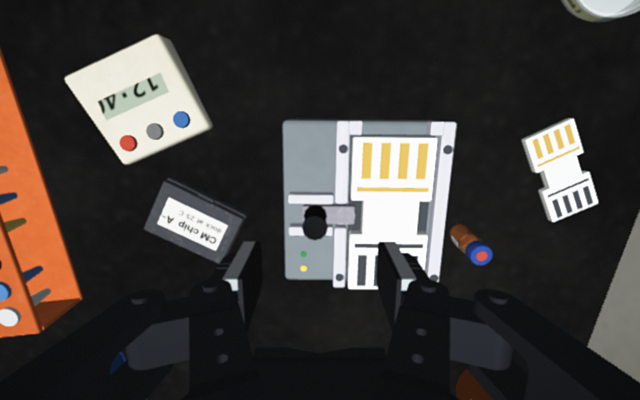

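Request:
arm_command(
  motion=[
    [0,0,-0.15,0,0,0],
    [-0.01,0,-0.3,0,0,0],
    [-0.01,0,-0.3,0,0,0],
    [-0.01,0,-0.3,0,0,0],
  ],
)

```text
clock: 3.8
tool_pos: [0.4465, -0.0189, 0.0698]
tcp_rot: [-3.141, -0.0, 1.436]
ft_force: [-1.1, 0.1, 0.5]
width: 0.051
```

Request:
arm_command(
  motion=[
    [0,0,0,0,0,0],
    [0,0,0,0,0,0],
    [0,0,0,0,0,0],
    [0,0,0,0,0,0],
  ],
  grip=1,
)

```text
clock: 4.3
tool_pos: [0.4469, -0.0191, 0.0702]
tcp_rot: [3.141, -0.0, 1.436]
ft_force: [0.3, -0.7, 1.3]
width: -0.0004
```

```bash
python3 - <<'E'
from h import *
s,im,d=shot('wrist','w4');print(s['tool_pos'],s['width'],s['ft_force'])
s2,im2,d=shot('side','s4');crop(im2,290,180,420,280,5,'pics/s4c.png')
C=cam('wrist',s);print(proj(C,[np.r_[toW([0,.046]),.066]]))
E
```

```text
[ 0.44688107 -0.01908621  0.07021248] -0.0003843256028188043 [ 0.25915038 -0.69994471  1.27968264]
[[322.64987372 252.39689536]]
```

View pics/w4.png

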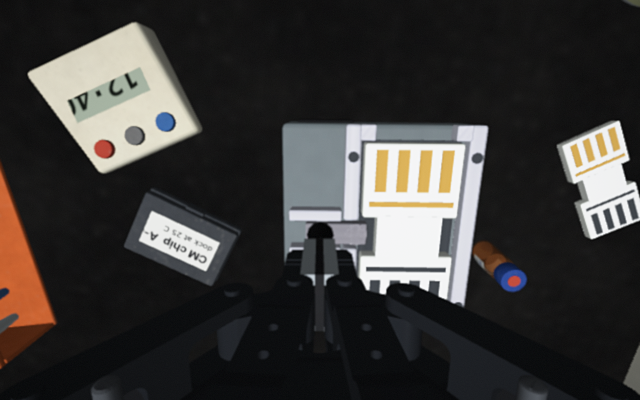

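View pics/s4c.png

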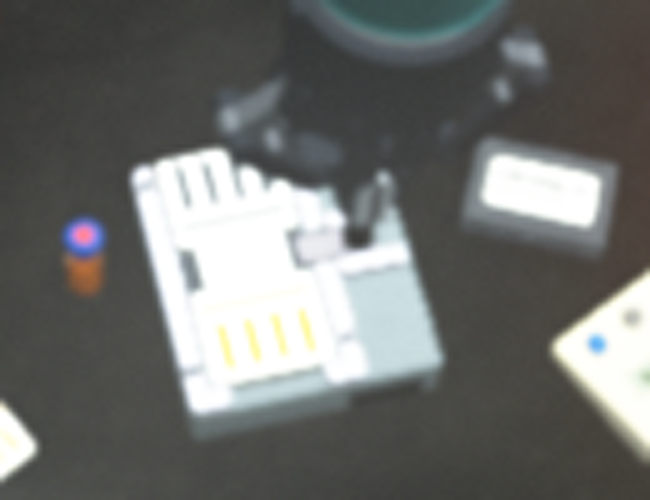

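```bash
python3 - <<'E'
from h import *
s=sense();Rt=R.from_euler('xyz',s['tcp_rot']).as_matrix()
pts=[s['tool_pos']+Rt@np.array(o) for o in [(0,0,.025),(.011,0,.025),(-.011,0,.025),(.011,0,.006)]]+[np.r_[toW([0,.046]),.066],np.r_[toW([0,.046]),.046]]
print(np.round(pts,4))
for n in('wrist','side','scene'): print(n,proj(cam(n,s),pts).round(1).tolist())
im=cv2.imread('pics/w4.png');crop(im,270,200,370,300,6,'pics/w4c.png')
im=cv2.imread('pics/s4.png');crop(im,340,200,390,250,12,'pics/s4d.png')
s,im,d=shot('scene','c4');crop(im,240,150,340,250,6,'pics/c4c.png')
E
```

```text
[[ 0.4468 -0.0191  0.0452]
 [ 0.4483 -0.0082  0.0452]
 [ 0.4453 -0.03    0.0452]
 [ 0.4483 -0.0082  0.0642]
 [ 0.4485 -0.0198  0.066 ]
 [ 0.4485 -0.0198  0.046 ]]
wrist [[319.0, 235.6], [319.0, 215.9], [319.0, 254.7], [319.0, 228.2], [322.8, 252.5], [322.4, 237.1]]
side [[361.3, 226.2], [362.8, 231.0], [359.8, 221.5], [363.5, 226.9], [361.1, 221.6], [360.4, 226.0]]
scene [[294.7, 225.5], [290.1, 227.0], [299.2, 224.0], [289.7, 219.0], [294.1, 216.3], [294.4, 224.7]]
```

View pics/w4c.png

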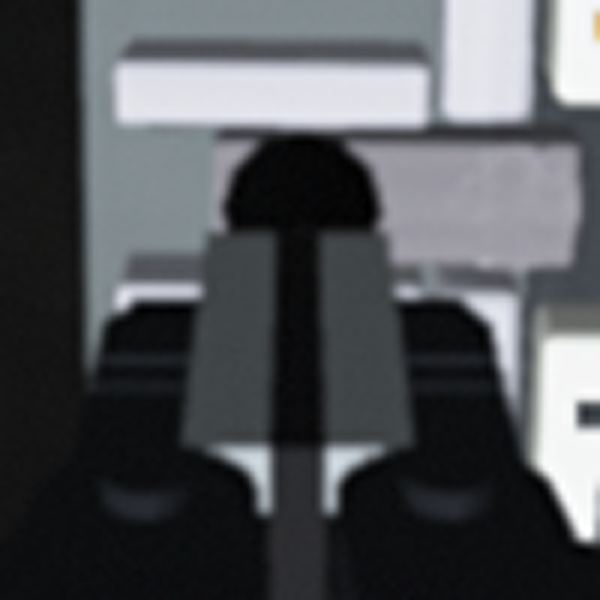

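View pics/s4d.png

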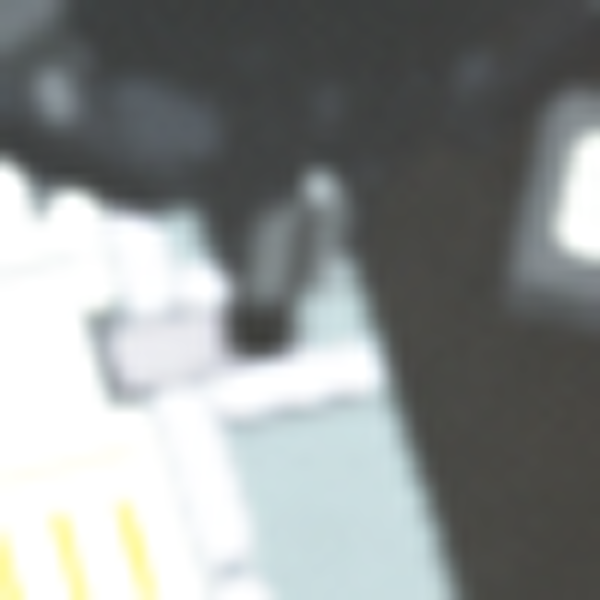

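View pics/c4c.png

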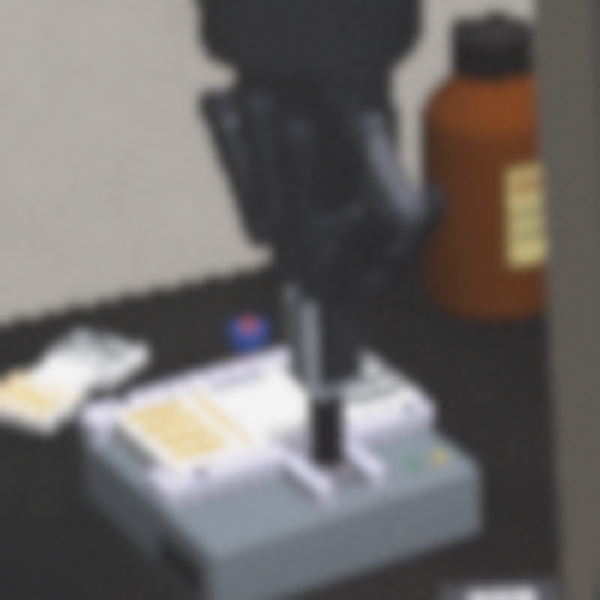

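```bash
python3 - <<'E'
from h import *
s,im,d=shot('wrist','w5');c=calibration('wrist');K,D,_,_=cam('wrist',s)
for u,v in [(308,245),(330,245),(308,260),(330,260),(305,270),(320,232),(319,260),(350,110),(30,380),(345,232),(300,140),(420,180)]:
    z=d[v,u];n=cv2.undistortPoints(np.array([[[u,v]]],float),K,D)[0,0];p=c['mount']@np.r_[n*z,z,1]
    w=R.from_euler('xyz',s['tcp_rot']).apply(p[:3])+s['tool_pos'];print((u,v),z.round(4),'tool',p[:3].round(4),'world',w.round(4))
E
```

```text
(308, 245) 0.1402 tool [ 0.011  -0.0045 -0.0144] world [ 0.4438 -0.0076  0.0846]
(330, 245) 0.1398 tool [ 0.0112  0.0045 -0.0148] world [ 0.4528 -0.0086  0.085 ]
(308, 260) 0.1258 tool [ 0.0112 -0.004  -0.0293] world [ 0.4443 -0.0074  0.0995]
(330, 260) 0.1254 tool [ 0.0114  0.0041 -0.0296] world [ 0.4524 -0.0084  0.0998]
(305, 270) 0.1183 tool [ 0.0111 -0.0048 -0.0371] world [ 0.4435 -0.0075  0.1073]
(320, 232) 0.1678 tool [0.0065 0.0005 0.0129] world [ 0.4482 -0.0127  0.0573]
(319, 260) 0.1257 tool [ 0.0112  0.     -0.0294] world [ 0.4484 -0.008   0.0995]
(350, 110) 0.2071 tool [0.0646 0.0188 0.0692] world [0.4742 0.0423 0.001 ]
(30, 380) 0.068 tool [ 0.0135 -0.0565 -0.0886] world [0.3926 0.0019 0.1587]
(345, 232) 0.1827 tool [0.0013 0.014  0.027 ] world [ 0.4608 -0.0197  0.0432]
(300, 140) 0.1773 tool [ 0.0496 -0.0099  0.0343] world [0.4437 0.0314 0.0359]
(420, 180) 0.1741 tool [0.03   0.0517 0.0258] world [0.5021 0.0037 0.0444]
```

Request:
arm_command(
  motion=[
    [0.015,0,0,0,0,0],
    [0.015,0,0,0,0,0],
    [0.015,0,0,0,0,0],
    [0.015,0,0,0,0,0],
  ],
  grip=-0.2,
)

```text
clock: 5.0
tool_pos: [0.4483, -0.0191, 0.0701]
tcp_rot: [-3.141, -0.0, 1.436]
ft_force: [0.0, 0.0, -0.2]
width: 0.0516
```

Request:
arm_command(
  motion=[
    [0,0,-0.1,0,0,0],
    [0,0,-0.2,0,0,0],
    [0,0,-0.28,0,0,0],
    [0,0,-0.28,0,0,0],
  ],
)

```text
clock: 5.5
tool_pos: [0.4472, -0.0189, 0.041]
tcp_rot: [-3.139, -0.0, 1.436]
ft_force: [0.5, -0.5, 0.1]
width: 0.0512
```

```bash
python3 - <<'E'
from h import *
s,im,d=shot('wrist','w6');print(s['tool_pos'],s['ft_force'],toH(s['tool_pos']))
s,im,d=shot('scene','c6');crop(im,240,150,340,250,6,'pics/c6c.png')
E
```

```text
[ 0.44718773 -0.01887714  0.04099967] [ 0.51426739 -0.5067518   0.05979266] [0.00076254 0.04745332]
```

View pics/w6.png

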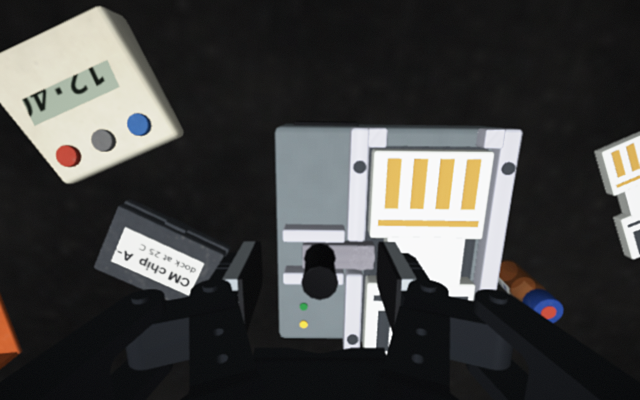

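View pics/c6c.png

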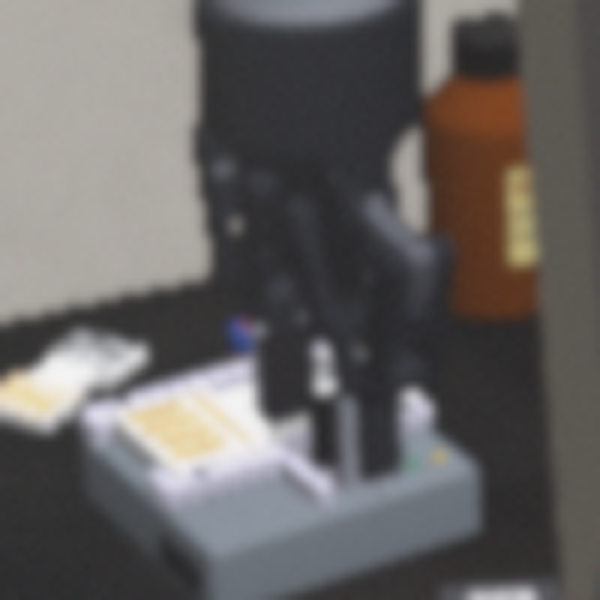

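Request:
arm_command(
  motion=[
    [0,0,0,0,0,0],
    [0,0,0,0,0,0],
    [0,0,0,0,0,0],
    [0,0,0,0,0,0],
  ],
  grip=1,
)

```text
clock: 6.1
tool_pos: [0.4485, -0.0191, 0.0425]
tcp_rot: [3.141, 0.0, 1.436]
ft_force: [-1.3, -0.1, 3.5]
width: 0.0123
```

Request:
arm_command(
  motion=[
    [-0.05,0.007,0,0,0,0],
    [-0.1,0.014,0,0,0,0],
    [-0.15,0.02,0,0,0,0],
    [-0.155,0.021,0,0,0,0],
    [-0.155,0.021,0,0,0,0],
  ],
)

```text
clock: 6.72
tool_pos: [0.4346, -0.0171, 0.0425]
tcp_rot: [3.137, -0.001, 1.436]
ft_force: [5.3, 0.8, -1.3]
width: 0.0119
```

```bash
python3 - <<'E'
from h import *
s,im,d=shot('wrist','w7');print(s['tool_pos'],s['ft_force'],s['width'],toH(s['tool_pos']));crop(im,230,120,530,350,2.6,'pics/w7c.png')
E
```

```text
[ 0.43461725 -0.01709768  0.04252258] [ 5.32692362  0.75327704 -1.32946314] 0.01189619334138647 [0.00082151 0.06014898]
```

View pics/w7c.png

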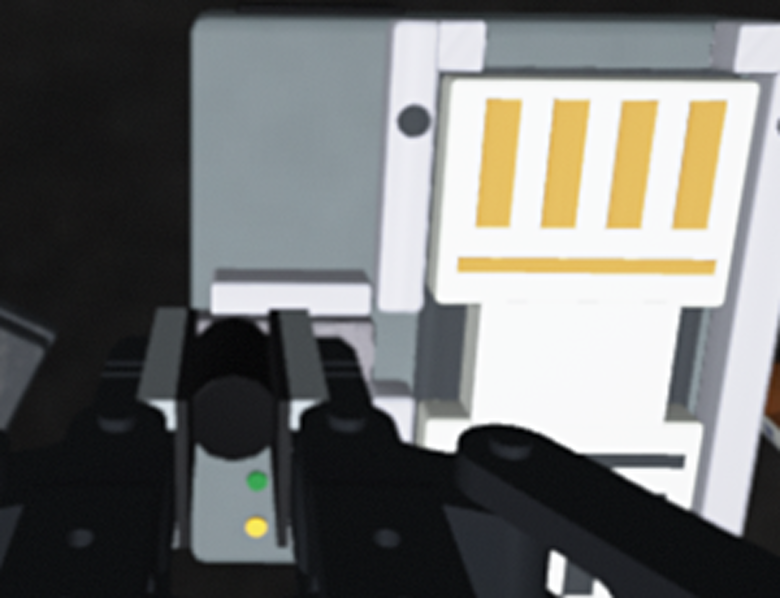

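Request:
arm_command(
  motion=[
    [0.015,0,0,0,0,0],
    [0.015,0,0.0,0,0,0],
    [0.015,0,0.4,0,0,0],
    [0.015,0,0.9,0,0,0.1],
    [0.015,0,0.9,0,0,0.2],
    [0.015,0,0.9,0,0,0.3],
  ],
  grip=0.3,
)

```text
clock: 7.52
tool_pos: [0.4339, -0.017, 0.1326]
tcp_rot: [3.142, 0.0, 1.912]
ft_force: [-1.2, 0.6, -0.4]
width: 0.0297
```

Request:
arm_command(
  motion=[
    [0,0,0,0,0,0.118],
    [0.1,0.1,0,0,0,0.236],
    [0.2,0.2,0,0,0,0.354],
    [0.3,0.3,0,0,0,0.472],
    [0.4,0.4,0,0,0,0.59],
    [0.5,0.45,0,0,0,0.7],
    [0.6,0.5,0,0,0,0.82],
    [0.68,0.65,0,0,0,0.935],
  ],
  grip=1,
)

```text
clock: 8.52
tool_pos: [0.5015, 0.0479, 0.1315]
tcp_rot: [3.141, -0.002, -2.902]
ft_force: [-0.7, 0.3, -0.7]
width: -0.0002
```

Request:
arm_command(
  motion=[
    [0,0,0,0,0,0.118],
    [0,0,0,0,0,0.236],
    [0,0,0,0,0,0.354],
    [0,0,0,0,0,0.472],
    [0,0,0,0,0,0.59],
    [0,0,0,0,0,0.7],
    [0,0,0,0,0,0.765],
    [0,0,0,0,0,0.765],
  ],
)

```text
clock: 9.52
tool_pos: [0.5012, 0.048, 0.1316]
tcp_rot: [3.14, -0.0, -1.707]
ft_force: [-0.6, 0.8, 0.2]
width: -0.0001
```

```bash
python3 - <<'E'
from h import *
s,im,d=shot('wrist','w8');print(s['tool_pos'],s['tcp_rot'],s['qpos'],s['width'],toH(s['tool_pos']));
c=calibration('wrist');K,D,_,_=cam('wrist',s)
for u,v in [(308,245),(330,245),(308,260),(330,260)]:
    z=d[v,u];n=cv2.undistortPoints(np.array([[[u,v]]],float),K,D)[0,0];p=c['mount']@np.r_[n*z,z,1];print(p[:3].round(4))
go(s,[.075,0],.03,HP[2]-np.pi)
s,im,d=shot('side','s8')
E
```

```text
[0.5012452  0.04800648 0.13156382] [ 3.13968185e+00 -3.25935934e-04 -1.70709766e+00] [-3.28887710e-02  1.39551968e-01 -4.16424097e-01  1.01675451e+00
 -1.26944689e-04 -1.46738333e+00] -0.0001163993503589835 [0.07435683 0.00296165]
[ 0.0115 -0.0046 -0.0154]
[ 0.0117  0.0044 -0.0157]
[ 0.0112 -0.0042 -0.029 ]
[ 0.0108  0.004  -0.0281]
shift [ 0.03   0.002 -1.016] turn z 0.0
```

View pics/w8.png

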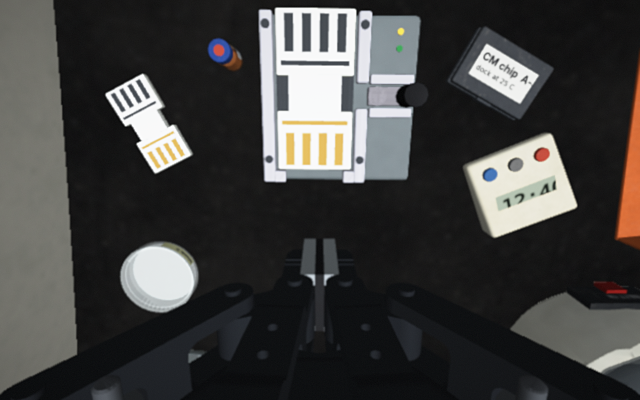

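View pics/s8.png

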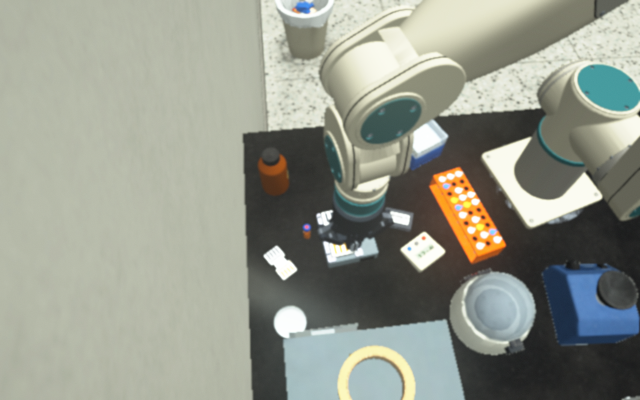

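```bash
python3 - <<'E'
from h import *
s=sense();C=cam('wrist',s)
for h in [(.058,-.035),(.058,.035),(-.05,-.035),(-.05,.035)]: print(h,proj(C,[np.r_[toW(h),.043]])[0].round(1))
print(toH(onz(C,[(264,182.5),(365,183),(259,10),(371,15)],.043)))
print('insert',toH(onz(C,[(275,169),(352,170)],.043)))
im=cv2.imread('pics/w8.png');crop(im,240,0,440,190,4,'pics/w8c.png')
E
```

```text
(0.058, -0.035) [265.4 181.2]
(0.058, 0.035) [365.1 181.1]
(-0.05, -0.035) [257.7   9. ]
(-0.05, 0.035) [371.4   9. ]
[[ 0.05893235 -0.03600443]
 [ 0.05936201  0.03498595]
 [-0.04945284 -0.03423384]
 [-0.04671108  0.03486863]]
insert [[ 0.0493539  -0.02795374]
 [ 0.05010445  0.02561719]]
```

View pics/w8c.png

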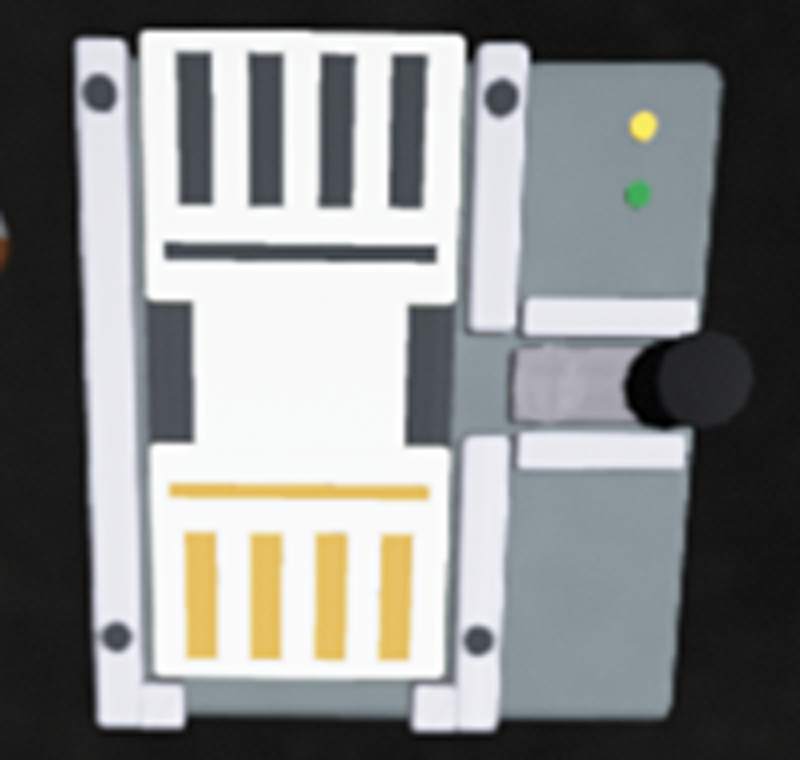

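Request:
arm_command(
  motion=[
    [0.03,0,-0.5,0,0,0],
    [0.03,0,-0.9,0,0,0],
    [0.03,0,-0.9,0,0,0],
    [0.03,0,-0.9,0,0,0],
  ],
  squeeze=40,
)

```text
clock: 10.12
tool_pos: [0.5061, 0.048, 0.0431]
tcp_rot: [-3.14, 0.0, -1.706]
ft_force: [0.3, -0.3, 0.1]
width: -0.0001
```

```bash
python3 - <<'E'
from h import *
s,im,d=shot('wrist','w9');print(s['tool_pos'],s['tcp_rot'],s['ft_force'],toH(s['tool_pos']));
go(s,[.075,0],.029,HP[2]-np.pi)
E
```

```text
[0.50606894 0.04799339 0.04313524] [-3.14049767e+00  1.15091049e-04 -1.70632916e+00] [ 0.32336592 -0.33123047  0.14580934] [ 0.07499778 -0.00181934]
shift [-0.018  0.002 -0.141] turn z -0.0
```

View pics/w9.png

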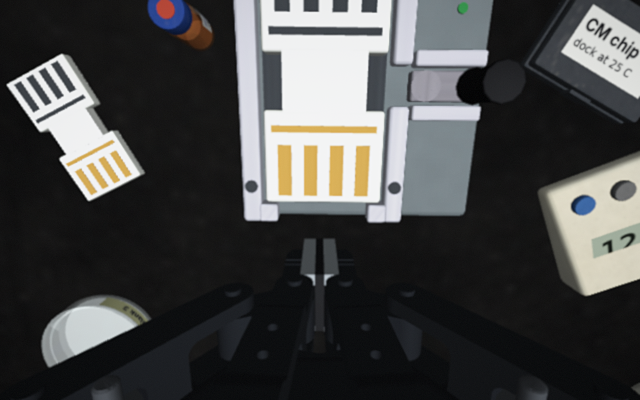

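Request:
arm_command(
  motion=[
    [-0.01,0,-0.14,0,0,0],
    [-0.01,0,-0.14,0,0,0],
    [-0.01,0,-0.14,0,0,0],
  ],
)

```text
clock: 10.55
tool_pos: [0.5043, 0.048, 0.0282]
tcp_rot: [-3.142, -0.0, -1.706]
ft_force: [-0.3, 0.2, 0.2]
width: 0.0
```

Request:
arm_command(
  motion=[
    [-0.013,-0.1,0,0,0,0],
    [-0.02,-0.15,0,0,0,0],
    [-0.027,-0.2,0,0,0,0],
    [-0.034,-0.25,0,0,0,0],
    [-0.034,-0.25,0,0,0,0],
  ],
)

```text
clock: 11.18
tool_pos: [0.5036, 0.0413, 0.029]
tcp_rot: [-3.14, 0.049, -1.697]
ft_force: [7.3, 49.2, -2.4]
width: 0.0002
```

```bash
python3 - <<'E'
from h import *
s,im,d=shot('wrist','w10');print(s['tool_pos'],s['tcp_rot'],s['ft_force'],toH(s['tool_pos']));
s,im,d=shot('scene','c10');crop(im,240,150,340,250,6,'pics/c10c.png')
E
```

```text
[0.50364377 0.04126666 0.02899781] [-3.14024839  0.04876029 -1.69670976] [ 7.26917826 49.17736465 -2.35697057] [ 0.06800438 -0.00032844]
```

View pics/w10.png

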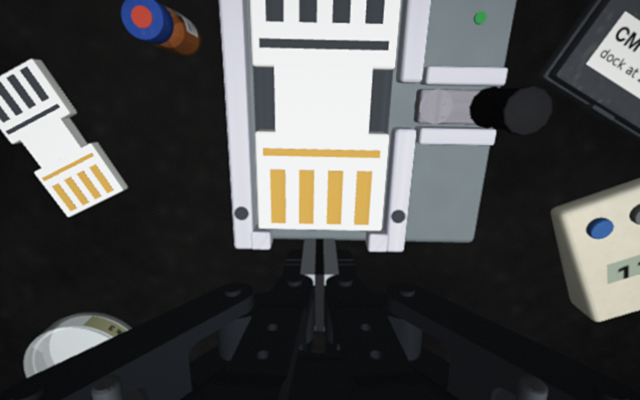

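View pics/c10c.png

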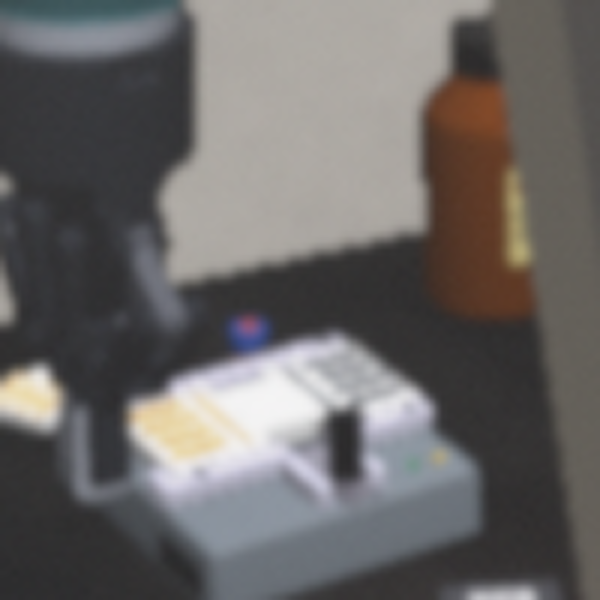

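Request:
arm_command(
  motion=[
    [0.03,0.3,0,0,0,0],
    [0.03,0.3,0.0,0,0,0],
    [0.03,0.3,0.3,0,0,0],
    [0.03,0.3,0.3,0,0,0],
  ],
)

```text
clock: 11.78
tool_pos: [0.5062, 0.052, 0.0602]
tcp_rot: [-3.137, -0.0, -1.707]
ft_force: [0.7, -0.6, -0.6]
width: 0.0002
```

```bash
python3 - <<'E'
from h import *
s,im,d=shot('wrist','w11');print(s['tool_pos'],s['tcp_rot'],s['ft_force'],toH(s['tool_pos']));
c=calibration('wrist');K,D,_,_=cam('wrist',s)
for u in (308,330,290,350):
  for v in range(206,272,6):
    z=d[v,u];n=cv2.undistortPoints(np.array([[[u,v]]],float),K,D)[0,0];p=c['mount']@np.r_[n*z,z,1];print(u,v,im[v,u],z.round(3),p[:3].round(4))
E
```

```text
[0.50620688 0.05195046 0.06021813] [-3.13656853e+00 -1.75873307e-04 -1.70667123e+00] [ 0.69613905 -0.62283562 -0.58561992] [ 0.07893702 -0.00141958]
308 206 [19 20 21] 0.213 [ 0.0065 -0.007   0.0601]
308 212 [19 19 20] 0.214 [ 0.0027 -0.007   0.0595]
308 218 [21 19 20] 0.214 [-0.001  -0.007   0.0589]
308 224 [19 19 20] 0.216 [-0.0052 -0.0071  0.0593]
308 230 [20 19 21] 0.216 [-0.0089 -0.0071  0.0585]
308 236 [19 19 19] 0.218 [-0.0132 -0.0071  0.0592]
308 242 [75 72 68] 0.143 [ 0.0113 -0.0047 -0.0114]
308 248 [74 72 68] 0.137 [ 0.0112 -0.0045 -0.0176]
308 254 [75 73 69] 0.132 [ 0.011  -0.0044 -0.0231]
308 260 [75 73 68] 0.126 [ 0.0114 -0.0042 -0.0293]
308 266 [75 73 68] 0.121 [ 0.0115 -0.004  -0.0345]
330 206 [20 20 20] 0.212 [0.0069 0.0068 0.0588]
330 212 [18 18 18] 0.213 [0.0029 0.0068 0.059 ]
330 218 [19 18 18] 0.214 [-0.0009  0.0069  0.0586]
330 224 [20 20 20] 0.215 [-0.0051  0.0069  0.059 ]
330 230 [19 19 19] 0.217 [-0.0093  0.007   0.0596]
330 236 [19 19 19] 0.217 [-0.0132  0.007   0.059 ]
330 242 [76 74 69] 0.144 [ 0.011   0.0046 -0.0107]
330 248 [74 72 68] 0.137 [ 0.0113  0.00
[... 578 characters left out ...]
4 [17 16 14] 0.142 [ 0.0069 -0.0122 -0.0139]
290 260 [33 29 26] 0.136 [ 0.0071 -0.0117 -0.0203]
290 266 [17 15 14] 0.131 [ 0.007  -0.0113 -0.0254]
350 206 [18 19 19] 0.213 [0.0067 0.0193 0.0594]
350 212 [22 22 22] 0.213 [0.0028 0.0194 0.0591]
350 218 [24 24 25] 0.213 [-0.0007  0.0194  0.0579]
350 224 [19 19 19] 0.214 [-0.0047  0.0195  0.0578]
350 230 [20 20 20] 0.217 [-0.0091  0.0197  0.0591]
350 236 [18 18 18] 0.216 [-0.0128  0.0197  0.0581]
350 242 [19 19 18] 0.218 [-0.0171  0.0198  0.0585]
350 248 [19 18 18] 0.22 [-0.0215  0.02    0.0591]
350 254 [17 14 14] 0.141 [ 0.0072  0.0128 -0.0146]
350 260 [34 30 27] 0.135 [ 0.0074  0.0122 -0.0209]
350 266 [17 16 13] 0.131 [ 0.007   0.0118 -0.0253]
```

```bash
python3 - <<'E'
from h import *
im=cv2.imread('pics/w11.png');crop(np.clip(im[180:320,240:400].astype(float)*2.5,0,255).astype(np.uint8),0,0,160,140,4.5,'pics/w11c.png')
im=cv2.imread('pics/w10.png');crop(np.clip(im[180:320,240:400].astype(float)*2.5,0,255).astype(np.uint8),0,0,160,140,4.5,'pics/w10c.png')
E
```

```text
(no output)
```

View pics/w11c.png

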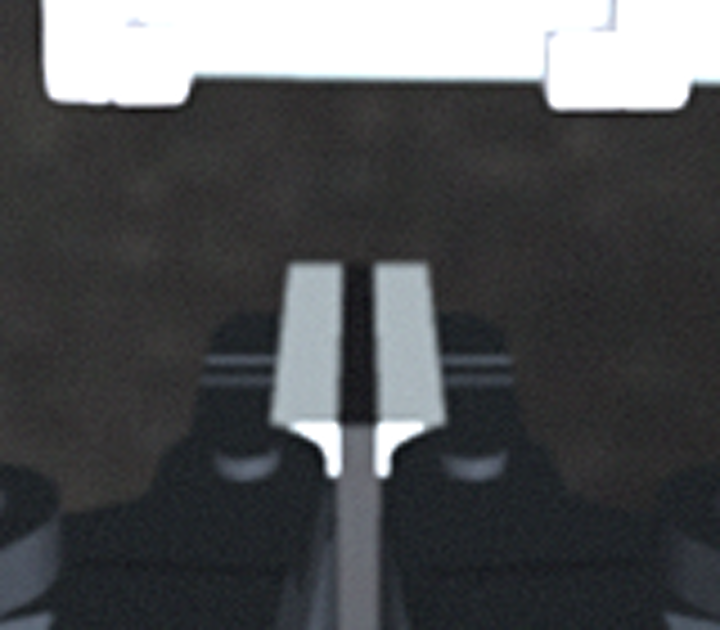

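View pics/w10c.png

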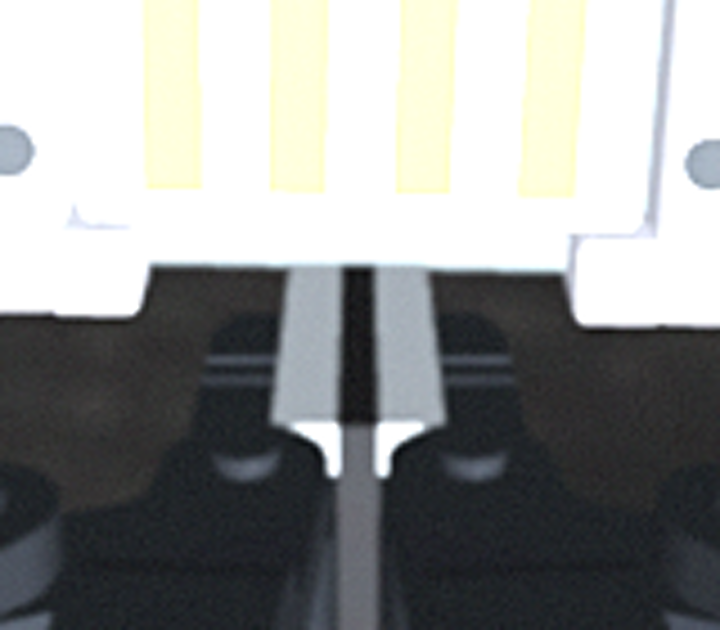

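Request:
arm_command(
  motion=[
    [-0.015,-0.04,-0.1,0,0,0],
    [-0.015,-0.04,-0.24,0,0,0],
    [-0.015,-0.04,-0.24,0,0,0],
    [-0.015,-0.04,-0.24,0,0,0],
  ],
)

```text
clock: 12.32
tool_pos: [0.5018, 0.049, 0.0334]
tcp_rot: [3.14, -0.0, -1.706]
ft_force: [-0.2, 0.2, 0.1]
width: 0.0001
```

Request:
arm_command(
  motion=[
    [-0.007,-0.05,0,0,0,0],
    [-0.013,-0.1,0,0,0,0],
    [-0.013,-0.1,0,0,0,0],
  ],
)

```text
clock: 12.7
tool_pos: [0.5013, 0.0386, 0.0344]
tcp_rot: [-3.141, 0.0, -1.706]
ft_force: [0.1, 0.6, 0.5]
width: -0.0001
```

Request:
arm_command(
  motion=[
    [-0.007,-0.05,0,0,0,0],
    [-0.013,-0.1,0,0,0,0],
    [-0.02,-0.15,0,0,0,0],
    [-0.027,-0.2,0,0,0,0],
    [-0.027,-0.2,0,0,0,0],
  ],
)

```text
clock: 13.32
tool_pos: [0.4983, 0.0184, 0.0341]
tcp_rot: [3.142, -0.001, -1.707]
ft_force: [0.0, -0.2, -0.4]
width: 0.0001
```

```bash
python3 - <<'E'
from h import *
s,im,d=shot('wrist','w12');print(s['tool_pos'],s['tcp_rot'],s['ft_force'],toH(s['tool_pos']));
E
```

```text
[0.49829665 0.01841613 0.03408947] [ 3.14158613e+00 -7.48876003e-04 -1.70654422e+00] [ 0.04348579 -0.1866842  -0.442117  ] [0.04463993 0.00187169]
```

View pics/w12.png

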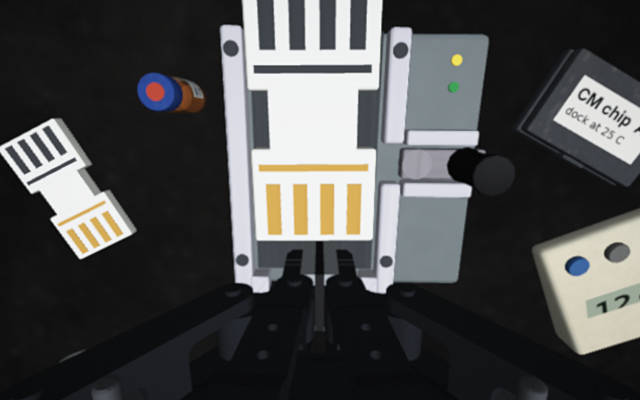

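Request:
arm_command(
  motion=[
    [-0.007,-0.05,0,0,0,0],
    [-0.013,-0.1,0,0,0,0],
    [-0.02,-0.15,0,0,0,0],
    [-0.028,-0.205,0,0,0,0],
    [-0.028,-0.205,0,0,0,0],
  ],
)

```text
clock: 14.0
tool_pos: [0.4955, -0.0021, 0.0341]
tcp_rot: [3.141, -0.001, -1.707]
ft_force: [0.8, -0.5, 0.1]
width: 0.0
```

```bash
python3 - <<'E'
from h import *
s,im,d=shot('wrist','w13');print(s['tool_pos'],s['tcp_rot'],s['ft_force'],toH(s['tool_pos']));
C=cam('wrist',s)
s,im,d=shot('side','s13');crop(im,250,150,400,270,5,'pics/s13c.png')
E
```

```text
[ 0.49547389 -0.00207875  0.03408643] [ 3.14146999e+00 -5.19436681e-04 -1.70666500e+00] [ 0.79461923 -0.46523005  0.09623432] [0.02395158 0.00189009]
```

View pics/w13.png

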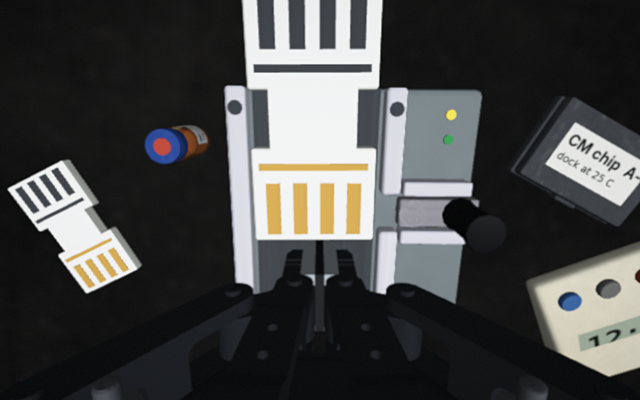

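View pics/s13c.png

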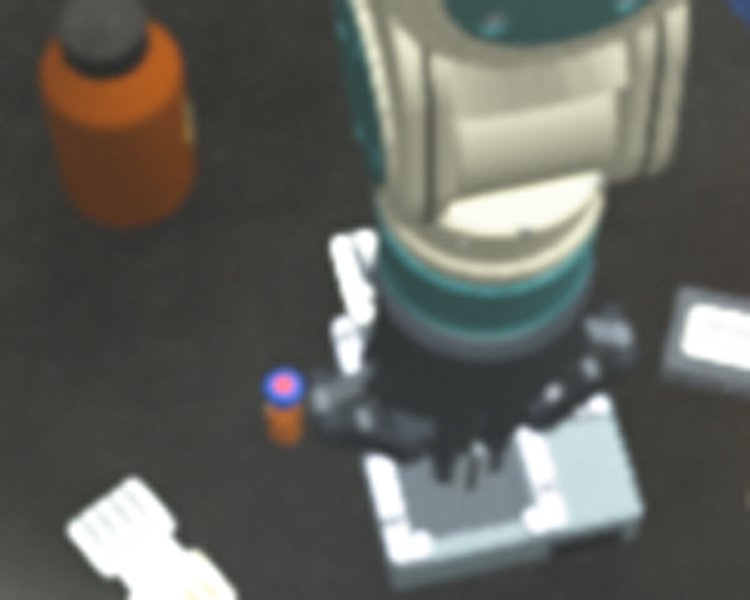

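Request:
arm_command(
  motion=[
    [0.007,0.05,0,0,0,0],
    [0.007,0.05,0.3,0,0,0],
    [0.007,0.05,0.8,0,0,0],
    [0.007,0.05,1.0,0,0,0],
  ],
)

```text
clock: 14.6
tool_pos: [0.4983, 0.0038, 0.1372]
tcp_rot: [-3.137, 0.0, -1.705]
ft_force: [0.7, -0.1, -0.5]
width: -0.0001
```

Request:
arm_command(
  motion=[
    [-0.06,-0.5,0,0,0,0],
    [-0.12,-1,0,0,0,0],
    [-0.12,-1,0,0,0,0],
    [-0.12,-1,0,0,0,0],
  ],
  grip=-0.55,
)

```text
clock: 15.1
tool_pos: [0.4841, -0.0959, 0.134]
tcp_rot: [3.141, 0.001, -1.706]
ft_force: [-0.1, -0.7, -0.4]
width: 0.0663
```

```bash
python3 - <<'E'
from h import *
s,im,d=shot('wrist','w14');print(s['tool_pos'],s['tcp_rot'],s['ft_force'],s['width'],toH(s['tool_pos']));
c=calibration('wrist');K,D,_,_=cam('wrist',s)
for u in (240,250,230,395,385):
  for v in range(236,266,4):
    z=d[v,u];n=cv2.undistortPoints(np.array([[[u,v]]],float),K,D)[0,0];p=c['mount']@np.r_[n*z,z,1];print(u,v,im[v,u],z.round(3),p[:3].round(4))
C=cam('side')
print('bottle',onz(C,[(275,186)],0),toH(onz(C,[(275,186)],0)))
go(s,[-.074,0],.036,HP[2]-np.pi)
s,im,d=shot('scene','c14');crop(im,230,130,350,250,5,'pics/c14c.png')
E
```

```text
[ 0.48414156 -0.09593818  0.1339946 ] [ 3.14116295e+00  6.96226294e-04 -1.70603394e+00] [-0.10441786 -0.67177999 -0.442193  ] 0.06630623972687176 [-0.07057765  0.00039415]
240 236 [105 105 103] 0.284 [-0.037  -0.0659  0.1211]
240 240 [104 114 129] 0.273 [-0.0363 -0.0635  0.1103]
240 244 [ 37  66 113] 0.143 [ 0.0105 -0.0333 -0.0116]
240 248 [27 26 26] 0.143 [ 0.0089 -0.0333 -0.0121]
240 252 [24 24 25] 0.144 [ 0.007  -0.0334 -0.0121]
240 256 [25 25 25] 0.143 [ 0.0058 -0.0332 -0.0133]
240 260 [27 27 26] 0.144 [ 0.0037 -0.0335 -0.0129]
240 264 [28 28 28] 0.143 [ 0.0023 -0.0334 -0.0136]
250 236 [143 147 149] 0.283 [-0.037  -0.0576  0.1209]
250 240 [168 165 161] 0.276 [-0.0376 -0.0561  0.1134]
250 244 [ 59  91 147] 0.272 [-0.0392 -0.0553  0.1089]
250 248 [ 43  84 148] 0.269 [-0.0408 -0.0545  0.1046]
250 252 [ 50  70 114] 0.27 [-0.0443 -0.0548  0.1049]
250 256 [51 47 53] 0.3 [-0.06   -0.0609  0.132 ]
250 260 [31 35 36] 0.3 [-0.0636 -0.061   0.1314]
250 264 [36 36 37] 0.302 [-0.0678 -0.0613  0.1321]
230 236 [38 38 38] 0.296 [-0.0413 -0.0774  0.1323]
230 240 [39 39 39] 0.296 [-0.045  -0.0776 
[... 612 characters left out ...]
 0.264 [-0.0451  0.059   0.099 ]
395 260 [182 176 163] 0.266 [-0.0486  0.0593  0.0992]
395 264 [147 142 131] 0.265 [-0.0515  0.0592  0.0983]
385 236 [210 205 191] 0.259 [-0.0282  0.0503  0.0981]
385 240 [210 204 190] 0.262 [-0.0323  0.0508  0.1001]
385 244 [210 204 191] 0.262 [-0.035   0.0507  0.0988]
385 248 [210 203 189] 0.263 [-0.0384  0.0509  0.099 ]
385 252 [211 204 191] 0.262 [-0.0412  0.0508  0.0977]
385 256 [209 203 190] 0.264 [-0.0451  0.0513  0.099 ]
385 260 [210 204 189] 0.265 [-0.0486  0.0515  0.0991]
385 264 [208 203 189] 0.264 [-0.0509  0.0512  0.097 ]
bottle [[ 5.74689003e-01 -2.01079932e-01  1.11022302e-16]] [[-0.16247417 -0.10357055]]
shift [-0.001 -0.034 -0.98 ] turn z -0.0
```

View pics/w14.png

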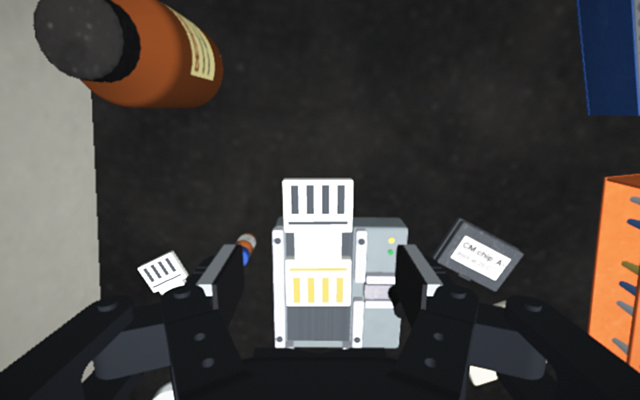

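View pics/c14c.png

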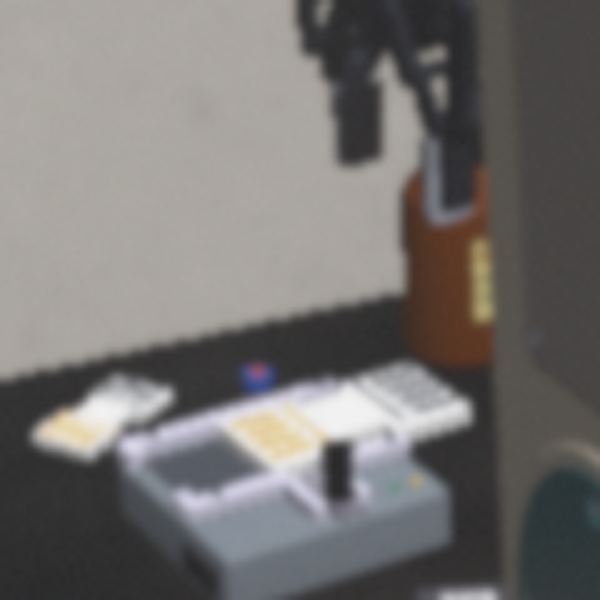

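Request:
arm_command(
  motion=[
    [0,-0.034,-0.4,0,0,0],
    [0,-0.034,-0.7,0,0,0],
    [0,-0.034,-0.7,0,0,0],
  ],
)

```text
clock: 15.58
tool_pos: [0.4817, -0.0978, 0.0618]
tcp_rot: [3.135, 0.001, -1.704]
ft_force: [-0.7, 0.4, 0.3]
width: 0.0659
```

```bash
python3 - <<'E'
from h import *
s,im,d=shot('wrist','w15');print(s['tool_pos'],s['tcp_rot'],s['ft_force'],s['width'],toH(s['tool_pos']));
C=cam('wrist',s)
go(s,[-.074,0],.031,HP[2]-np.pi)
E
```

```text
[ 0.4816763  -0.09782247  0.06181885] [ 3.13541106e+00  1.40389891e-03 -1.70393527e+00] [-0.74748991  0.36530273  0.34588813] 0.06594588175182156 [-0.07277875  0.00258122]
shift [ 0.024 -0.016 -0.308] turn z -0.002
```

View pics/w15.png

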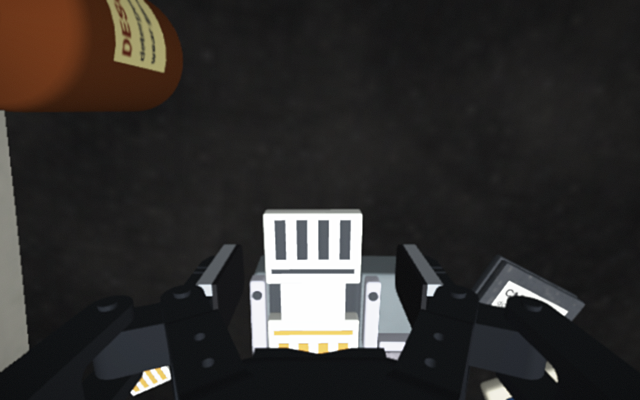

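Request:
arm_command(
  motion=[
    [0,-0.01,-0.15,0,0,0],
    [0,-0.01,-0.32,0,0,0],
    [0,-0.01,-0.32,0,0,0],
    [0,-0.01,-0.32,0,0,0],
  ],
)

```text
clock: 16.12
tool_pos: [0.485, -0.1011, 0.0328]
tcp_rot: [-3.14, -0.0, -1.706]
ft_force: [0.6, 0.7, 0.7]
width: 0.0661
```

```bash
python3 - <<'E'
from h import *
s,im,d=shot('wrist','w16');print(s['tool_pos'],s['tcp_rot'],s['ft_force'],s['width'],toH(s['tool_pos']));
C=cam('wrist',s)
go(s,[-.074,0],.031,HP[2]-np.pi)
s,im,d=shot('scene','c16');crop(im,230,130,350,250,5,'pics/c16c.png')
E
```

```text
[ 0.4850306  -0.10108629  0.03281049] [-3.14022219e+00 -2.76252437e-04 -1.70575880e+00] [0.63434725 0.72993739 0.69346604] 0.06608668473652556 [-0.07555773 -0.00118456]
shift [-0.01   0.017 -0.018] turn z -0.001
```

View pics/w16.png

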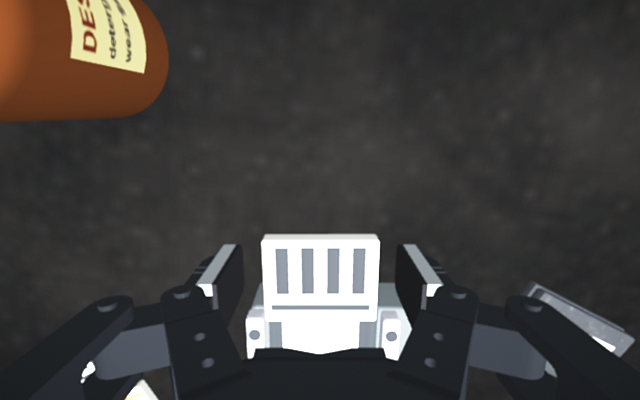

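View pics/c16c.png

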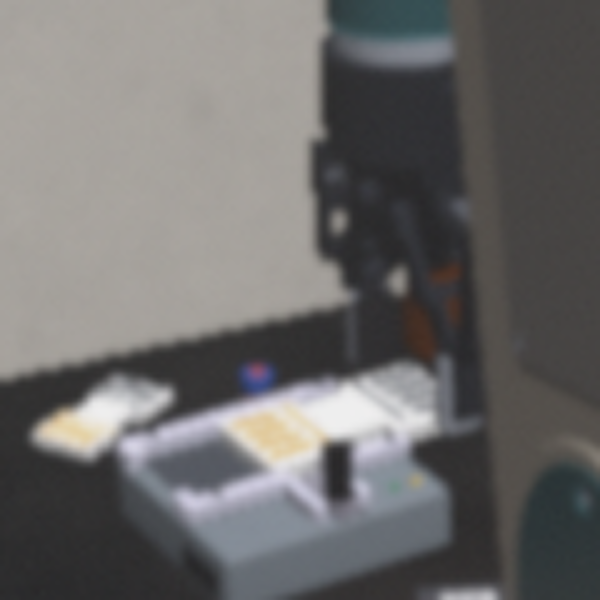

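Request:
arm_command(
  motion=[
    [0,0.01,-0.05,0,0,0],
    [0,0.01,-0.05,0,0,0],
  ],
)

```text
clock: 16.48
tool_pos: [0.484, -0.0997, 0.0269]
tcp_rot: [3.141, 0.0, -1.706]
ft_force: [-1.0, -0.3, -0.3]
width: 0.0661
```

Request:
arm_command(
  motion=[
    [0,0,0,0,0,0],
    [0,0,0,0,0,0],
    [0,0,0,0,0,0],
    [0,0,0,0,0,0],
  ],
  grip=1,
  squeeze=60,
)

```text
clock: 16.98
tool_pos: [0.4843, -0.0999, 0.0273]
tcp_rot: [-3.142, -0.0, -1.706]
ft_force: [-1.9, 0.7, 4.1]
width: 0.0487
```

```bash
python3 - <<'E'
from h import *
s,im,d=shot('wrist','w17');print(s['tool_pos'],s['tcp_rot'],s['ft_force'],s['width'],toH(s['tool_pos']));
E
```

```text
[ 0.48427941 -0.09986949  0.02734899] [-3.14157022e+00 -3.28732147e-06 -1.70576433e+00] [-1.89525448  0.74249762  4.05952905] 0.048702832460361084 [-0.07445399 -0.00027536]
```

View pics/w17.png

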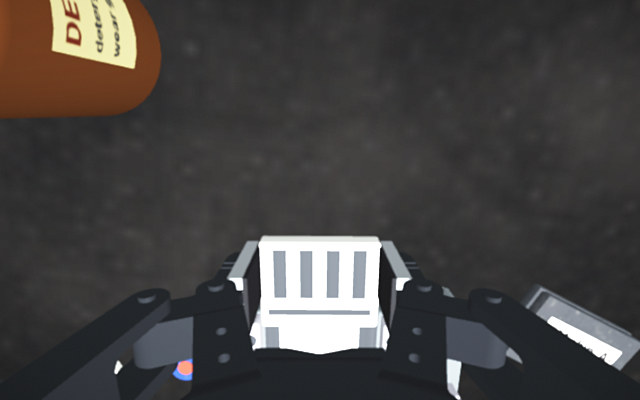

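Request:
arm_command(
  motion=[
    [0,0,0.1,0,0,0],
    [0,0,0.3,0,0,0],
    [0,0,0.4,0,0,0],
    [0,0,0.4,0,0,0],
  ],
)

```text
clock: 17.52
tool_pos: [0.4852, -0.1002, 0.068]
tcp_rot: [-3.139, -0.001, -1.706]
ft_force: [0.4, -0.5, -1.8]
width: 0.0481
```

Request:
arm_command(
  motion=[
    [-0.1,-0.4,0,0,0,0],
    [-0.22,-0.86,0,0,0,0],
    [-0.22,-0.86,0,0,0,0],
    [-0.22,-0.86,0,0,0,0],
  ],
)

```text
clock: 18.02
tool_pos: [0.4616, -0.1853, 0.0664]
tcp_rot: [3.14, 0.001, -1.706]
ft_force: [-0.2, -0.1, -1.0]
width: 0.0483
```

```bash
python3 - <<'E'
from h import *
s,im,d=shot('wrist','w18');print(s['tool_pos'],s['tcp_rot'],s['ft_force'],s['width'],toH(s['tool_pos']));
s,im,d=shot('scene','c18');crop(im,230,130,350,250,5,'pics/c18c.png')
s,im,d=shot('side','s18');crop(im,250,130,400,270,5,'pics/s18c.png')
E
```

```text
[ 0.46162398 -0.18533983  0.06640955] [ 3.14016506e+00  1.16469430e-03 -1.70646020e+00] [-0.1728704  -0.07926457 -1.00801497] 0.04831929408695454 [-0.16220654  0.01058452]
```

View pics/w18.png

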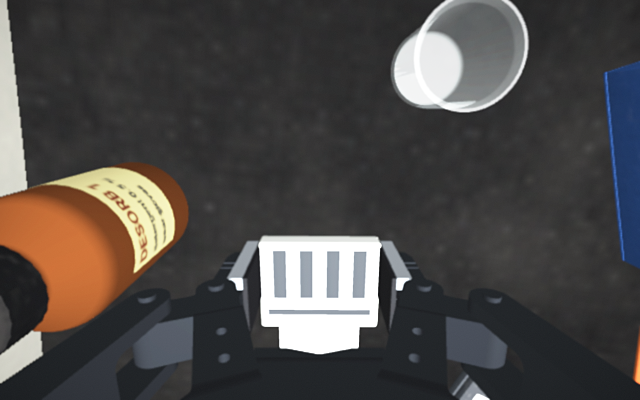

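View pics/c18c.png

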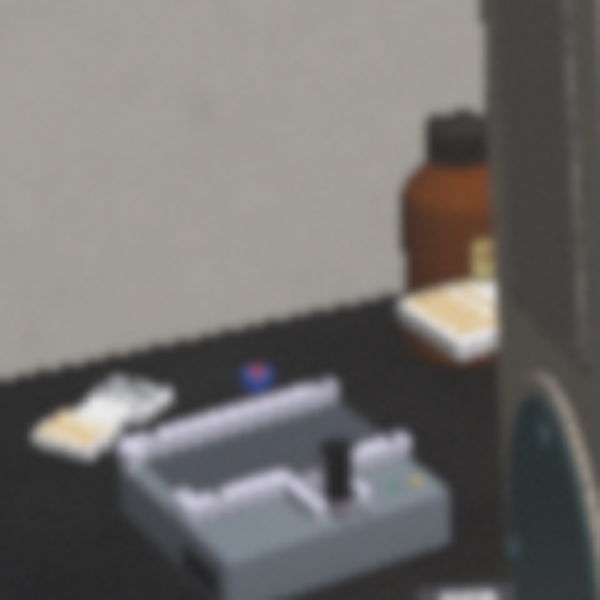

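View pics/s18c.png

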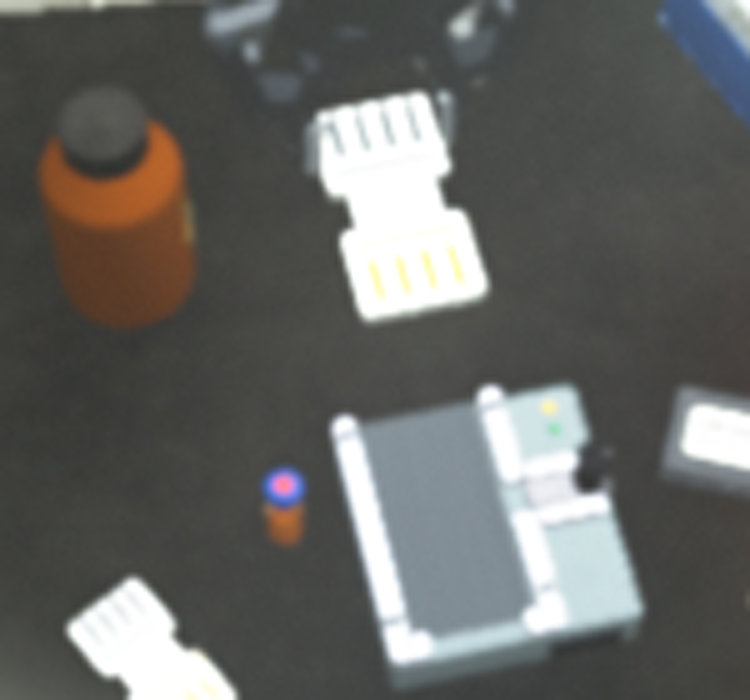

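Request:
arm_command(
  motion=[
    [0,0,-0.3,0,0,0],
    [0,0,-0.5,0,0,0],
    [0,0,-0.64,0,0,0],
    [0,0,-0.64,0,0,0],
  ],
)

```text
clock: 18.68
tool_pos: [0.4615, -0.1848, 0.0021]
tcp_rot: [3.139, 0.001, -1.705]
ft_force: [-1.0, -0.5, -1.8]
width: 0.0482
```

Request:
arm_command(
  motion=[
    [0,0,-0.02,0,0,0],
    [0,0,-0.04,0,0,0],
    [0,0,-0.04,0,0,0],
  ],
)

```text
clock: 19.05
tool_pos: [0.4626, -0.1861, -0.0005]
tcp_rot: [-3.141, -0.0, -1.706]
ft_force: [-0.7, 0.6, -1.0]
width: 0.0482
```

Request:
arm_command(
  motion=[
    [0,0,-0.02,0,0,0],
    [0,0,-0.04,0,0,0],
    [0,0,-0.04,0,0,0],
  ],
)

```text
clock: 19.42
tool_pos: [0.4626, -0.1861, -0.0038]
tcp_rot: [-3.141, -0.0, -1.706]
ft_force: [-2.7, 1.5, 8.6]
width: 0.0481
```

Request:
arm_command(
  motion=[
    [0,0,0.02,0,0,0],
    [0,0,0.02,0,0,0],
    [0,0,0.02,0,0,0],
    [0,0,0.5,0,0,0],
    [0,0,1,0,0,0],
    [0,0,1,0,0,0],
    [0,0,1,0,0,0],
  ],
  grip=-0.55,
)

```text
clock: 20.3
tool_pos: [0.4619, -0.1857, 0.0947]
tcp_rot: [3.141, 0.0, -1.706]
ft_force: [-0.2, 0.2, 1.0]
width: 0.0658
```

Request:
arm_command(
  motion=[
    [0.06,0.4,0,0,0,0],
    [0.1,0.72,0,0,0,0],
    [0.1,0.72,0,0,0,0],
    [0.1,0.72,0,0,0,0],
  ],
)

```text
clock: 20.8
tool_pos: [0.4713, -0.1138, 0.0938]
tcp_rot: [3.139, 0.0, -1.706]
ft_force: [0.1, -0.6, -0.4]
width: 0.0661
```

```bash
python3 - <<'E'
from h import *
s,im,d=shot('wrist','w20');print(s['tool_pos'],s['tcp_rot'],s['ft_force'],s['width'],toH(s['tool_pos']));
C=cam('wrist',s)
hsv=cv2.cvtColor(im,cv2.COLOR_BGR2HSV)
m=((hsv[...,2]>170)&(hsv[...,1]<40)).astype(np.uint8)
n,l,st,ce=cv2.connectedComponentsWithStats(m)
for i in range(1,n):
    if st[i,4]>800:print(st[i],ce[i].round(1))
E
```

```text
[ 0.47130193 -0.11379063  0.09378194] [ 3.13910311e+00  7.72364520e-05 -1.70561277e+00] [ 0.08238707 -0.61879575 -0.40101307] 0.06610007144540189 [-0.09000586  0.01069517]
[ 278   75   80  150 8258] [317.2 147.5]
[ 248  275   18   81 1050] [257.2 314.1]
[ 341  276   62   73 3433] [369.9 310.5]
[465 368  49  32 919] [485.9 386. ]
```

View pics/w20.png

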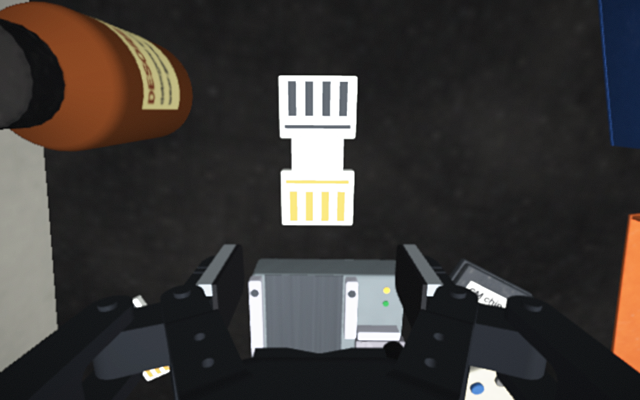

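```bash
python3 - <<'E'
from h import *
s=sense();C=cam('wrist',s)
p=toH(onz(C,[(279,75.5),(357,76.5),(281,224),(353,224.5)],.009));print(p.round(4),p.mean(0))
g=p[2:].mean(0);print('gold end',g)
go(s,[-.09,.0107],0,HP[2]-np.pi)
E
```

```text
[[-0.1762 -0.0151]
 [-0.1756  0.0346]
 [-0.0763 -0.0168]
 [-0.0759  0.0347]] [-0.12597872  0.00936539]
gold end [-0.07607707  0.00898467]
shift [-0.003  0.004 -0.942] turn z -0.0
```

Request:
arm_command(
  motion=[
    [0.017,0.018,-0.4,0,0,0],
    [0.017,0.018,-0.75,0,0,0],
    [0.017,0.018,-0.9,0,0,0],
    [0.017,0.018,-0.9,0,0,0],
  ],
)

```text
clock: 21.35
tool_pos: [0.473, -0.1123, 0.0042]
tcp_rot: [3.139, 0.001, -1.707]
ft_force: [-0.1, 0.3, 0.0]
width: 0.0663
```

```bash
python3 - <<'E'
from h import *
s,im,d=shot('wrist','w21');print(s['tool_pos'],s['tcp_rot'],s['ft_force'],s['width'],toH(s['tool_pos']));
go(s,[-.088,.0093],-.001,HP[2]-np.pi)
E
```

```text
[ 0.4729525  -0.11228337  0.00419117] [ 3.13899647e+00  5.04011112e-04 -1.70679760e+00] [-0.11325011  0.26222979  0.02814836] 0.06625633229449096 [-0.08828877  0.00926416]
shift [ 0.     0.003 -0.052] turn z 0.0
```

View pics/w21.png

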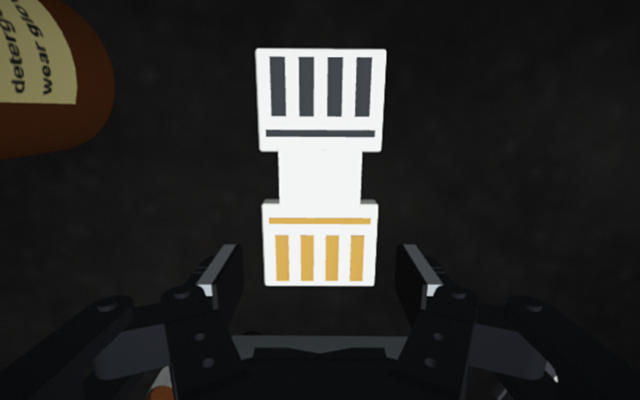

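Centred over the gold end; lower 5 mm and grip.

Request:
arm_command(
  motion=[
    [0,0,-0.03,0,0,0],
    [0,0,-0.05,0,0,0],
    [0,0,-0.05,0,0,0],
  ],
)

```text
clock: 21.78
tool_pos: [0.4743, -0.1121, 0.0005]
tcp_rot: [-3.141, -0.0, -1.706]
ft_force: [-0.2, 0.3, 0.3]
width: 0.0663
```

Request:
arm_command(
  motion=[
    [0,0,0,0,0,0],
    [0,0,0,0,0,0],
    [0,0,0,0,0,0],
    [0,0,0,0,0,0],
  ],
  grip=1,
)

```text
clock: 22.28
tool_pos: [0.4743, -0.1121, 0.0009]
tcp_rot: [-3.141, -0.0, -1.706]
ft_force: [-1.8, 0.9, 6.1]
width: 0.0478
```

Request:
arm_command(
  motion=[
    [0,0,0.15,0,0,0],
    [0,0,0.5,0,0,0],
    [0,0,1,0,0,0],
    [0,0,1,0,0,0],
  ],
)

```text
clock: 22.78
tool_pos: [0.478, -0.1135, 0.1051]
tcp_rot: [-3.132, -0.002, -1.706]
ft_force: [0.8, -0.8, -1.1]
width: 0.0473
```

Request:
arm_command(
  motion=[
    [0,0,0.4,0,0,0],
    [0,0,0.65,0,0,-0.118],
    [0,0,0.65,0,0,-0.236],
    [0,0,0.65,0,0,-0.354],
    [0,0,0.65,0,0,-0.472],
    [0,0,0.65,0,0,-0.59],
    [0,0,0.65,0,0,-0.7],
    [0,0,0.65,0,0,-0.82],
  ],
)

```text
clock: 23.78
tool_pos: [0.4731, -0.1117, 0.1643]
tcp_rot: [3.141, -0.002, -2.999]
ft_force: [0.5, -0.3, -1.5]
width: 0.0473
```

Request:
arm_command(
  motion=[
    [0,0,0,0,0,-0.118],
    [0,0,0,0,0,-0.236],
    [0,0,0,0,0,-0.354],
    [0,0,0,0,0,-0.472],
    [0,0,0,0,0,-0.59],
    [0,0,0,0,0,-0.7],
    [0,0,0,0,0,-0.82],
    [0,0,0,0,0,-0.935],
  ],
)

```text
clock: 24.78
tool_pos: [0.4731, -0.1118, 0.1643]
tcp_rot: [-3.14, -0.001, 1.816]
ft_force: [-0.7, 0.2, -1.0]
width: 0.0473
```

Request:
arm_command(
  motion=[
    [0,0,0,0,0,-0.118],
    [0,0,0,0,0,-0.245],
    [0,0,0,0,0,-0.245],
    [0,0,0,0,0,-0.245],
    [0,0,0,0,0,-0.245],
  ],
)

```text
clock: 25.4
tool_pos: [0.4738, -0.112, 0.1649]
tcp_rot: [-3.141, -0.0, 1.438]
ft_force: [0.0, -0.0, -0.4]
width: 0.0475
```

```bash
python3 - <<'E'
from h import *
s,im,d=shot('wrist','w22');print(s['tool_pos'],s['tcp_rot'],s['qpos'],s['width'],toH(s['tool_pos']));
go(s,[-.072,0],.1,HP[2])
E
```

```text
[ 0.47382991 -0.112029    0.16494999] [-3.14124191e+00 -1.78686896e-05  1.43821011e+00] [-3.64994127e-01  7.83478885e-02 -4.08793878e-01  1.08399999e+00
 -6.33962534e-05  1.33838842e+00] 0.04754364674557602 [-0.0879178   0.00842933]
shift [ 0.105  0.146 -0.649] turn z -0.002
```

View pics/w22.png

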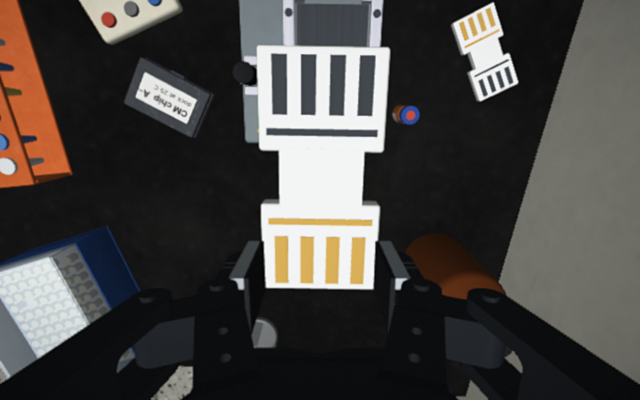

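```bash
python3 - <<'E'
from h import *
s=sense();C=cam('wrist',s)
im=cv2.imread('pics/w22.png');crop(im,240,30,410,300,2.2,'pics/w22c.png')
for zt in (.173,):
    p=toH(onz(C,[(257.5,46),(390.5,47.5),(264,288.5),(375,289)],zt));print(p.round(4))
    f=p[:2].mean(0);n=p[2:].mean(0);print('len',np.linalg.norm(f-n),'ang deg',np.degrees(np.arctan2(*(f-n)[::-1])),'mid',(f+n)/2,'tcp',toH(s['tool_pos']))
E
```

```text
[[-0.0004  0.0314]
 [-0.0007 -0.0179]
 [-0.1006  0.033 ]
 [-0.1007 -0.0168]]
len 0.10008061949229179 ang deg -0.7679529131055607 mid [-0.05059332  0.00743508] tcp [-0.08792753  0.00837731]
```

View pics/w22c.png

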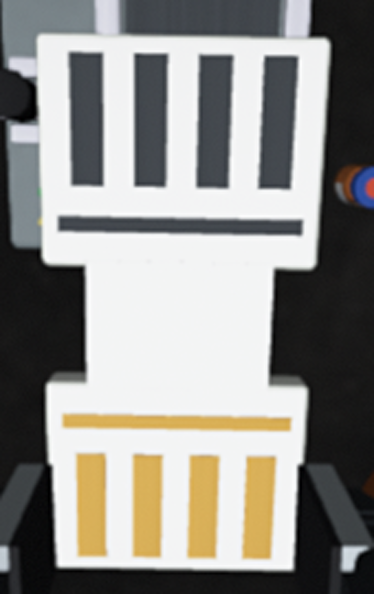

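Request:
arm_command(
  motion=[
    [0.05,0.08,-0.4,0,0,0.008],
    [0.104,0.171,-0.8,0,0,0.008],
    [0.104,0.171,-1,0,0,0.008],
    [0.104,0.171,-1,0,0,0.008],
    [0.104,0.171,-1,0,0,0.008],
    [0.104,0.171,-1,0,0,0.008],
  ],
)

```text
clock: 26.2
tool_pos: [0.4857, -0.0955, 0.0665]
tcp_rot: [3.139, 0.001, 1.449]
ft_force: [0.1, 0.1, -1.2]
width: 0.0473
```

```bash
python3 - <<'E'
from h import *
s,im,d=shot('wrist','w23');print(s['tool_pos'],s['tcp_rot'],s['ft_force'],s['width'],toH(s['tool_pos']));
go(s,[-.0695,.0005],.036,HP[2]+.0167)
crop(im,220,20,420,300,2.1,'pics/w23c.png')
s,im,d=shot('side','s23');crop(im,280,150,400,270,5,'pics/s23c.png')
E
```

```text
[ 0.48571224 -0.09553536  0.06654602] [3.13871242e+00 5.72009357e-04 1.44924889e+00] [ 0.1395871   0.09737238 -1.23383495] 0.04726909143188035 [-0.06996563 -0.00110742]
shift [-0.015  0.007 -0.305] turn z 0.001
```

View pics/w23c.png

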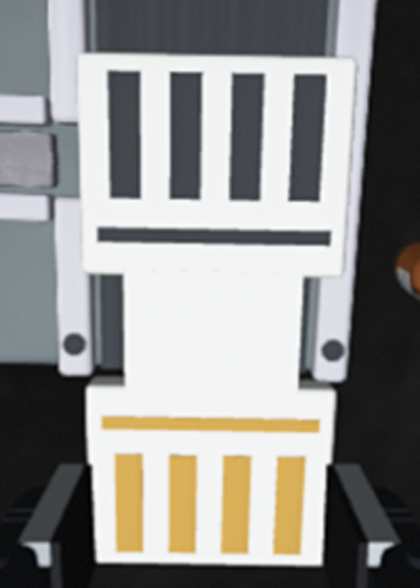

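View pics/s23c.png

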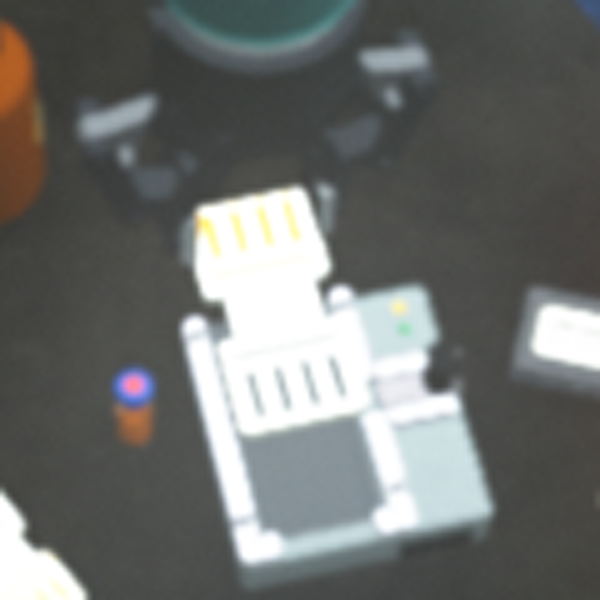

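```bash
python3 - <<'E'
from h import *
s=sense();C=cam('wrist',s);print(s['tool_pos'],s['tcp_rot'][2])
px=lambda a:np.array(a,float)/2.1+[220,20]-.25
p=toH(onz(C,px([(77,54),(357,58),(95,565),(325,566)]),s['tool_pos'][2]+.008));print(p.round(4));f=p[:2].mean(0);n=p[2:].mean(0);print('ang',np.degrees(np.arctan2(*(f-n)[::-1])),(f+n)/2)
print('walls front outer',toH(onz(C,px([(58,373),(347,380)]),.043)).round(4))
# wall outer right line at top
print('right wall top outer/inner',toH(onz(C,px([(376,10),(340,10),(92,10),(48,10)]),.043)).round(4))
E
```

```text
[ 0.48538122 -0.0953963   0.06628033] 1.4492306759814166
[[ 0.0176  0.0237]
 [ 0.0176 -0.0258]
 [-0.0829  0.0233]
 [-0.0825 -0.0258]]
ang 0.1424046413351914 [-0.03254701 -0.00115885]
walls front outer [[-0.0489  0.0361]
 [-0.0497 -0.0344]]
right wall top outer/inner [[ 0.0321 -0.0351]
 [ 0.0321 -0.0274]
 [ 0.0313  0.0255]
 [ 0.0311  0.0349]]
```

Request:
arm_command(
  motion=[
    [0,0,-0.1,0,0,0],
    [0,0,-0.15,0,0,0],
    [0,0,-0.15,0,0,0],
    [0,0,-0.15,0,0,0],
  ],
)

```text
clock: 26.8
tool_pos: [0.4843, -0.095, 0.05]
tcp_rot: [-3.141, -0.0, 1.449]
ft_force: [-0.4, 0.0, -1.4]
width: 0.0475
```

```bash
python3 - <<'E'
from h import *
s,im,d=shot('wrist','w24');print(s['tool_pos'],s['tcp_rot'],s['ft_force'],s['width'],toH(s['tool_pos']));
crop(im,220,20,420,300,2.1,'pics/w24c.png')
E
```

```text
[ 0.48433689 -0.09495195  0.04996274] [-3.14132982e+00 -6.73206653e-05  1.44930299e+00] [-0.39066741  0.03206974 -1.350853  ] 0.04753668274950921 [-0.06957405  0.00033432]
```

View pics/w24c.png

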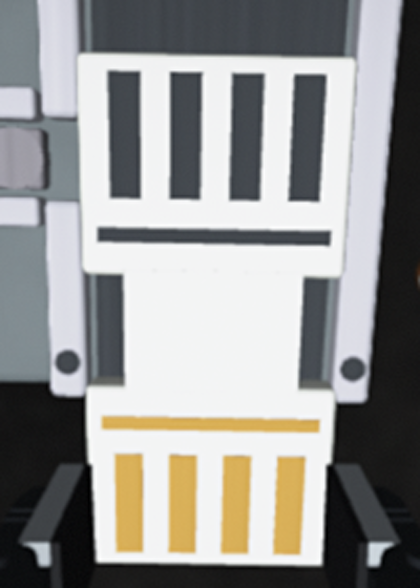

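Request:
arm_command(
  motion=[
    [0,0,-0.04,0,0,0],
    [0,0,-0.08,0,0,0],
    [0,0,-0.12,0,0,0],
    [0,0,-0.14,0,0,0],
    [0,0,-0.14,0,0,0],
  ],
)

```text
clock: 27.48
tool_pos: [0.4842, -0.0949, 0.0359]
tcp_rot: [-3.141, -0.0, 1.449]
ft_force: [-1.8, -0.2, -0.8]
width: 0.0473
```

```bash
python3 - <<'E'
from h import *
s,im,d=shot('wrist','w25');print(s['tool_pos'],s['tcp_rot'],s['ft_force'],s['width'],toH(s['tool_pos']));
crop(im,220,20,420,300,2.1,'pics/w25c.png')
s,im,d=shot('side','s25');crop(im,280,150,400,270,5,'pics/s25c.png')
E
```

```text
[ 0.48420011 -0.09489486  0.03586852] [-3.14110173e+00 -1.12024048e-04  1.44933917e+00] [-1.79343417 -0.15528362 -0.8231643 ] 0.04725217661990351 [-0.06953604  0.00047758]
```

View pics/w25c.png

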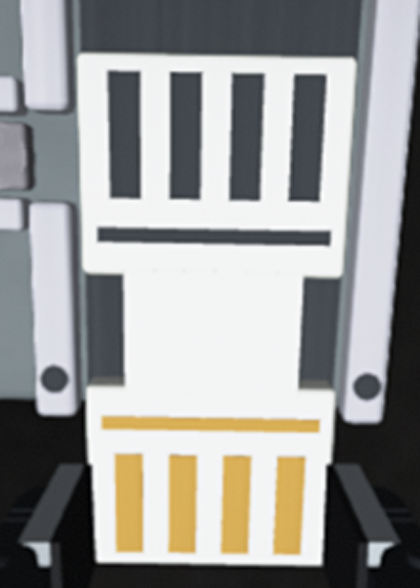

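View pics/s25c.png

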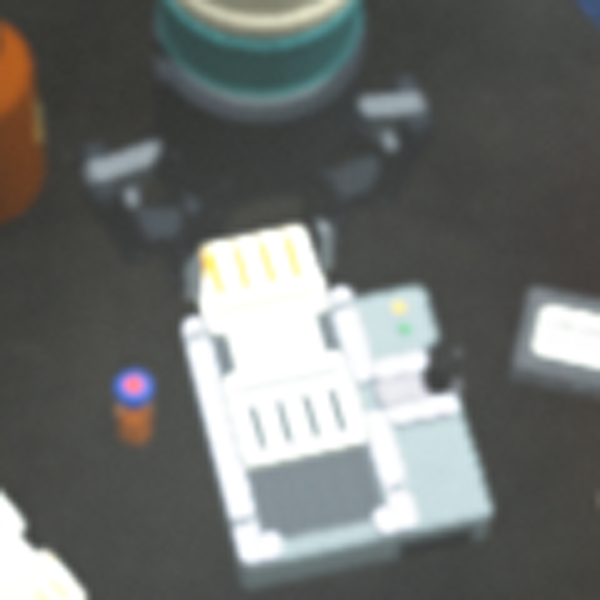

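Request:
arm_command(
  motion=[
    [0,0,-0.01,0,0,0],
    [0,0,-0.01,0,0,0],
  ],
)

```text
clock: 27.82
tool_pos: [0.4846, -0.0951, 0.0352]
tcp_rot: [3.141, 0.0, 1.449]
ft_force: [0.2, -0.3, -1.1]
width: 0.0477
```

Request:
arm_command(
  motion=[
    [0,0,0,0,0,0],
    [0,0,0,0,0,0],
    [0,0,0,0,0,0],
    [0,0,0.2,0,0,0],
    [0,0,0.5,0,0,0],
    [0,0,0.6,0,0,0],
    [0,0,0.6,0,0,0],
  ],
  grip=-0.55,
)

```text
clock: 28.7
tool_pos: [0.485, -0.0952, 0.0956]
tcp_rot: [3.14, 0.0, 1.449]
ft_force: [1.4, 0.3, -0.4]
width: 0.0659
```

```bash
python3 - <<'E'
from h import *
s,im,d=shot('wrist','w26');print(s['tool_pos'],s['tcp_rot'],s['ft_force'],s['width'],toH(s['tool_pos']));
go(s,[-.115,0],.03,HP[2])
E
```

```text
[ 0.48504641 -0.09518202  0.09564048] [3.13983454e+00 3.94510849e-04 1.44933179e+00] [ 1.4160681   0.3360861  -0.36312701] 0.06593840710852682 [-0.06970582 -0.00039984]
shift [-0.065 -0.448 -0.656] turn z -0.009
```

View pics/w26.png

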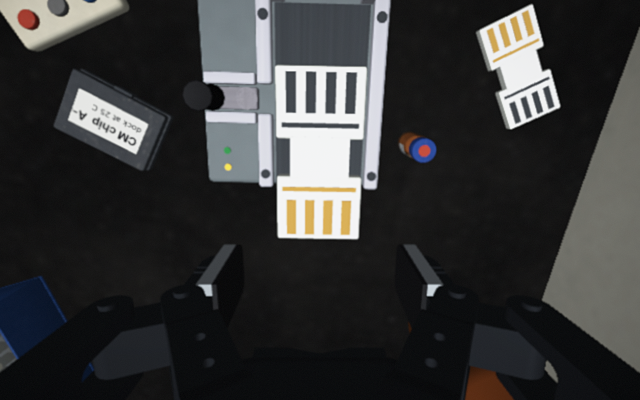

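Request:
arm_command(
  motion=[
    [-0.03,-0.23,0,0,0,-0.009],
    [-0.065,-0.448,0,0,0,-0.009],
    [-0.065,-0.448,-0.2,0,0,-0.009],
    [-0.065,-0.448,-0.4,0,0,-0.009],
    [-0.065,-0.448,-0.6,0,0,-0.009],
    [-0.065,-0.448,-0.6,0,0,-0.009],
    [-0.065,-0.448,-0.6,0,0,-0.009],
  ],
  grip=1,
)

```text
clock: 29.62
tool_pos: [0.4776, -0.1396, 0.0349]
tcp_rot: [-3.141, -0.0, 1.435]
ft_force: [0.2, 0.8, 0.2]
width: 0.0003
```

```bash
python3 - <<'E'
from h import *
s,im,d=shot('wrist','w27');print(s['tool_pos'],s['tcp_rot'],s['ft_force'],s['width'],toH(s['tool_pos']));
go(s,[-.085,0],.035,HP[2])
go(s,[-.064,0],.035,HP[2])
E
```

```text
[ 0.47761372 -0.1396325   0.03488724] [-3.14073115e+00 -2.07117474e-04  1.43523349e+00] [0.19564187 0.82797548 0.2370425 ] 0.0003326691214282037 [-0.11475356  0.0009385 ]
shift [0.05  0.294 0.001] turn z -0.0
shift [0.078 0.502 0.001] turn z -0.0
```

View pics/w27.png

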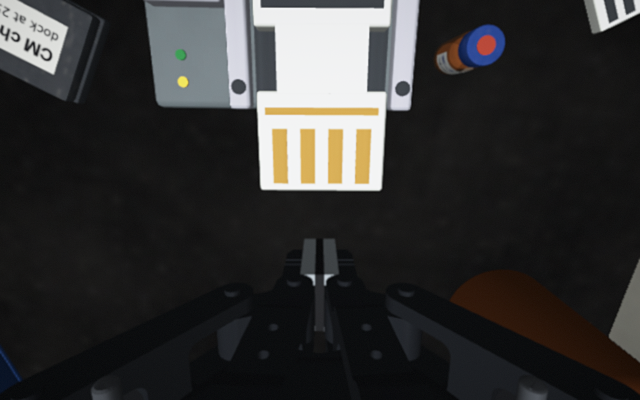

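Request:
arm_command(
  motion=[
    [0.012,0.08,0,0,0,0],
    [0.024,0.16,0,0,0,0],
    [0.034,0.22,0,0,0,0],
    [0.044,0.29,0,0,0,0],
    [0.055,0.36,0,0,0,0],
    [0.066,0.43,0,0,0,0],
    [0.076,0.5,0,0,0,0],
    [0.076,0.5,0,0,0,0],
  ],
)

```text
clock: 30.68
tool_pos: [0.4853, -0.0889, 0.0349]
tcp_rot: [-3.141, -0.001, 1.436]
ft_force: [1.0, -0.7, -0.6]
width: 0.0003
```

```bash
python3 - <<'E'
from h import *
s,im,d=shot('wrist','w28');print(s['tool_pos'],s['tcp_rot'],s['ft_force'],s['width'],toH(s['tool_pos']));
E
```

```text
[ 0.48527234 -0.08887605  0.03490266] [-3.14102695e+00 -9.62572720e-04  1.43609796e+00] [ 1.01202107 -0.67214408 -0.55555455] 0.0002903761435969007 [-0.06342743  0.00023116]
```

View pics/w28.png

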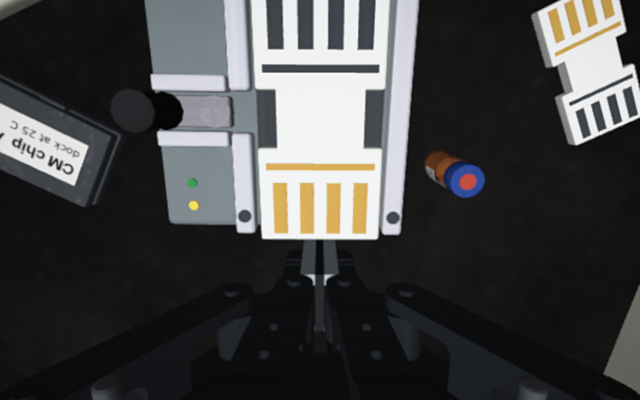

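Nearly home; creep on until the force rises.

Request:
arm_command(
  motion=[
    [0.002,0.015,0,0,0,0],
    [0.004,0.03,0,0,0,0],
    [0.004,0.03,0,0,0,0],
  ],
)

```text
clock: 31.1
tool_pos: [0.4858, -0.0867, 0.035]
tcp_rot: [-3.141, -0.0, 1.435]
ft_force: [0.2, -0.3, 0.5]
width: 0.0003
```

Request:
arm_command(
  motion=[
    [0.002,0.01,0,0,0,0],
    [0.002,0.01,0,0,0,0],
  ],
)

```text
clock: 31.35
tool_pos: [0.4859, -0.0863, 0.0351]
tcp_rot: [-3.141, 0.001, 1.435]
ft_force: [-1.9, -2.2, 0.0]
width: -0.0005
```

Request:
arm_command(
  motion=[
    [0.003,0.02,0,0,0,0],
    [0.003,0.02,0,0,0,0],
  ],
)

```text
clock: 31.6
tool_pos: [0.4856, -0.086, 0.0351]
tcp_rot: [-3.14, 0.006, 1.434]
ft_force: [-3.0, -7.4, -0.1]
width: -0.0001
```

Request:
arm_command(
  motion=[
    [0.003,0.02,0,0,0,0],
    [0.003,0.02,0,0,0,0],
  ],
)

```text
clock: 31.85
tool_pos: [0.4854, -0.0858, 0.0352]
tcp_rot: [-3.14, 0.011, 1.433]
ft_force: [-4.3, -12.8, 0.1]
width: -0.0
```

```bash
python3 - <<'E'
from h import *
s,im,d=shot('wrist','w29');print(s['tool_pos'],s['ft_force'],toH(s['tool_pos']));crop(im,130,0,430,260,2.5,'pics/w29c.png')
E
```

```text
[ 0.48542941 -0.08575158  0.03517443] [ -4.32615188 -12.75645938   0.11598436] [-0.06031051  0.00049909]
```

View pics/w29c.png

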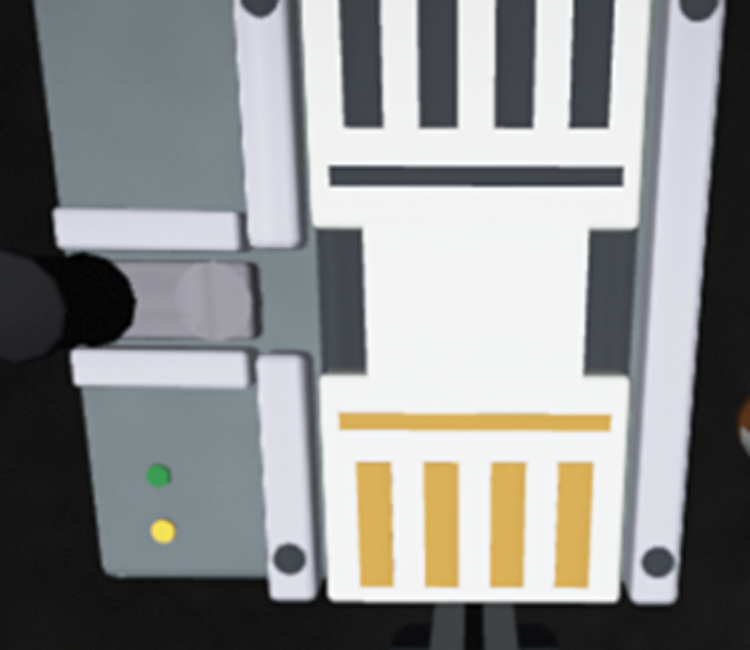

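Request:
arm_command(
  motion=[
    [-0.013,-0.1,0,0,0,0],
    [-0.013,-0.1,0.3,0,0,0],
    [-0.013,-0.1,0.8,0,0,0],
    [-0.013,-0.1,0.8,0,0,0],
  ],
)

```text
clock: 32.4
tool_pos: [0.4895, -0.0926, 0.1194]
tcp_rot: [3.132, -0.0, 1.435]
ft_force: [0.4, -0.5, 0.2]
width: 0.0
```

Request:
arm_command(
  motion=[
    [-0.25,0.4,0,0,0,0],
    [-0.5,0.77,0,0,0,0],
    [-0.5,0.77,0,0,0,0],
    [-0.5,0.77,0,0,0,0],
  ],
  grip=-0.2,
)

```text
clock: 32.9
tool_pos: [0.4357, -0.0147, 0.1147]
tcp_rot: [3.141, -0.0, 1.436]
ft_force: [-0.1, -0.6, -0.9]
width: 0.0514
```

```bash
python3 - <<'E'
from h import *
s,im,d=shot('wrist','w30');print(s['tool_pos'],s['tcp_rot'],s['width'],s['ft_force'],toH(s['tool_pos']))
go(s,[0.0005,.0605],.0425,HP[2])
C=cam('wrist',s);print(proj(C,[np.r_[toW([0,.060]),.066]]))
p=toH(onz(C,[(0,0)],.043))
E
```

```text
[ 0.43565816 -0.01468061  0.11474498] [ 3.14121692e+00 -4.15777598e-04  1.43574166e+00] 0.05143664360267789 [-0.05376352 -0.57059924 -0.91547928] [0.00335738 0.05944535]
shift [-0.014 -0.027 -0.722] turn z -0.001
[[318.12418765 226.68719177]]
```

View pics/w30.png

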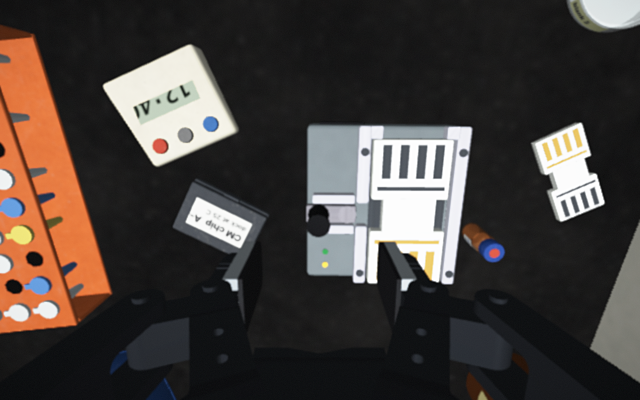

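Request:
arm_command(
  motion=[
    [-0.014,-0.027,-0.3,0,0,0],
    [-0.014,-0.027,-0.6,0,0,0],
    [-0.014,-0.027,-0.7,0,0,0],
    [-0.014,-0.027,-0.7,0,0,0],
  ],
  squeeze=25,
)

```text
clock: 33.45
tool_pos: [0.434, -0.0178, 0.0447]
tcp_rot: [-3.14, -0.0, 1.434]
ft_force: [-0.6, -0.1, -0.6]
width: 0.0515
```

Request:
arm_command(
  motion=[
    [0,0,0,0,0,0],
    [0,0,0,0,0,0],
    [0,0,0,0,0,0],
    [0,0,0,0,0,0],
  ],
  grip=1,
)

```text
clock: 33.95
tool_pos: [0.435, -0.0177, 0.0461]
tcp_rot: [3.139, 0.0, 1.435]
ft_force: [-0.0, -0.4, 6.2]
width: 0.0119
```

Request:
arm_command(
  motion=[
    [0.05,-0.007,0,0,0,0],
    [0.1,-0.014,0,0,0,0],
    [0.14,-0.019,0,0,0,0],
    [0.14,-0.019,0,0,0,0],
  ],
)

```text
clock: 34.45
tool_pos: [0.4486, -0.0197, 0.0461]
tcp_rot: [3.141, 0.001, 1.435]
ft_force: [-1.1, -1.0, 8.1]
width: 0.012
```

Request:
arm_command(
  motion=[
    [0.01,-0.001,0,0,0,0],
    [0.02,-0.002,0,0,0,0],
    [0.02,-0.002,0,0,0,0],
  ],
)

```text
clock: 34.83
tool_pos: [0.4486, -0.0196, 0.046]
tcp_rot: [-3.139, 0.001, 1.435]
ft_force: [-5.0, 0.0, 12.5]
width: 0.0119
```

```bash
python3 - <<'E'
from h import *
s,im,d=shot('wrist','w31');print(s['tool_pos'],s['ft_force'],s['width'],toH(s['tool_pos']));crop(im,230,110,530,350,2.6,'pics/w31c.png')
E
```

```text
[ 0.44861714 -0.01964963  0.04602154] [-5.01949037e+00  1.29419715e-04  1.25379228e+01] 0.011852282402730643 [0.00019096 0.04593238]
```

View pics/w31c.png

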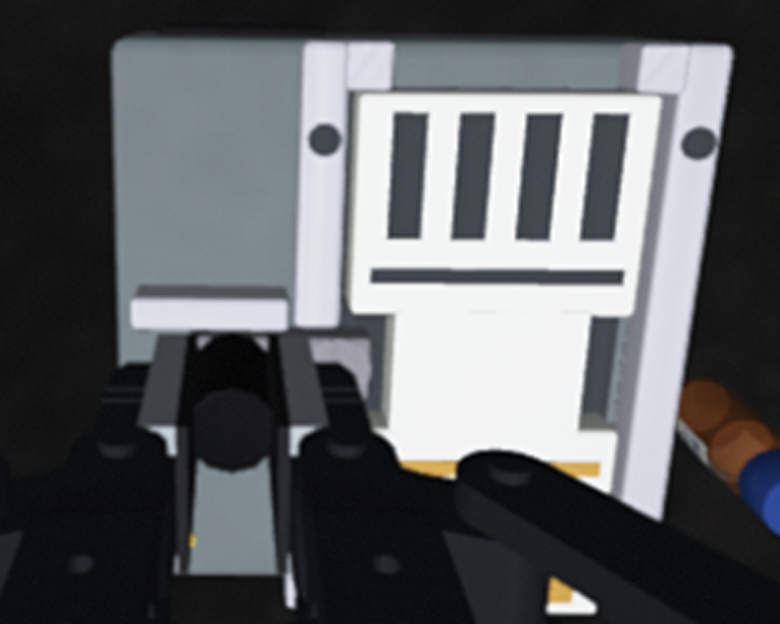

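Request:
arm_command(
  motion=[
    [0,0,0,0,0,0],
    [0,0,0,0,0,0],
    [0,0,0,0,0,0],
    [0,0,0.3,0,0,0],
    [0,0,0.8,0,0,0],
    [0,0,1,0,0,0],
    [0,0,1,0,0,0],
    [0,0,1,0,0,0],
  ],
  grip=-0.1,
)

```text
clock: 35.88
tool_pos: [0.4491, -0.0194, 0.1439]
tcp_rot: [-3.14, -0.0, 1.435]
ft_force: [-0.6, 0.2, -0.4]
width: 0.0471
```

Request:
arm_command(
  motion=[
    [0,-0.3,0.2,0,0,0],
    [0,-0.5,0.4,0,0,0],
    [0,-0.5,0.4,0,0,0],
    [0,-0.5,0.4,0,0,0],
  ],
)

```text
clock: 36.38
tool_pos: [0.4488, -0.0689, 0.1834]
tcp_rot: [-3.138, -0.001, 1.435]
ft_force: [0.6, 0.5, -0.0]
width: 0.047
```

```bash
python3 - <<'E'
from h import *
s,im,d=shot('wrist','w32');print(s['tool_pos'],s['ft_force'],s['width']);crop(im,250,20,450,220,3.5,'pics/w32c.png')
C=cam('wrist',s)
P=lambda h,z:(proj(C,[np.r_[toW(h),z]])[0]-[250,20])*3.5
print('knob shut',P([0,.046],.066),'open',P([0,.06],.066),'bolt tip',P([0,.021],.043))
for h in [(.05,.025),(.05,-.025),(-.05,.025),(-.05,-.025)]:print(P(h,.043))
s,im,d=shot('side','s32')
E
```

```text
[ 0.44875819 -0.06886527  0.18336259] [ 0.56317225  0.45414273 -0.04301195] 0.04703339327023816
knob shut [212.0925909  391.45883756] open [147.52892791 391.39393072] bolt tip [321.02575486 385.22804871]
[307.25552108 157.0970208 ]
[531.02519109 156.46276445]
[301.1815622  592.21931617]
[504.48530145 592.41412316]
```

View pics/w32c.png

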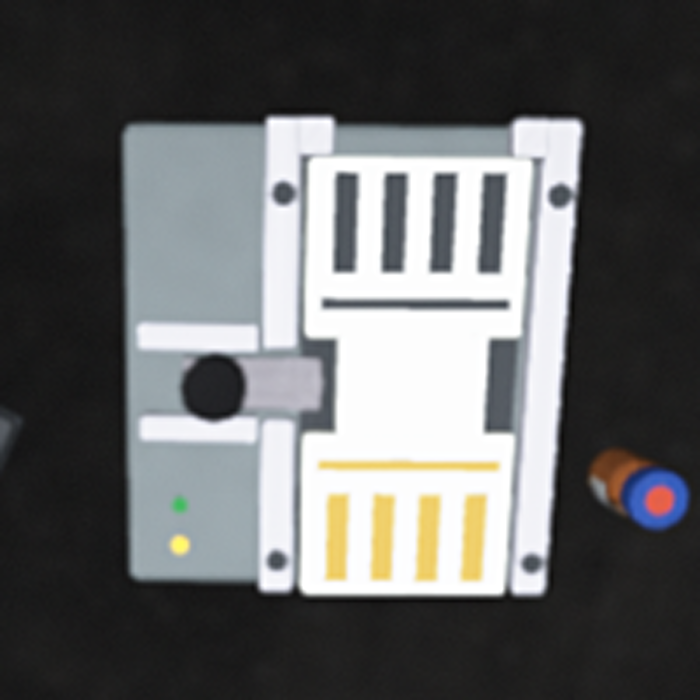

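View pics/s32.png

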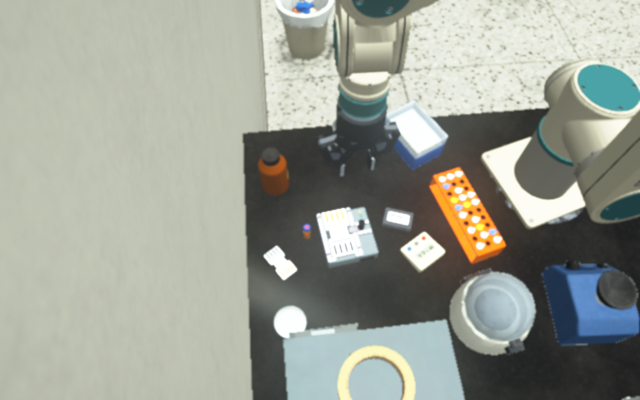

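```bash
python3 -c "
from plant import *
print(sense()['clock']);print(hand_in())"
```

```text
36.475
the job is handed in; nothing more can be done
None
```

The insert is back in the holder, turned end for end: contacts up, gold end facing out, pushed home against the rear stops, with the bolt shut. I handed the job in at 36.5 s of the 72 s allowed.

**What I did:** I drew the bolt, then pushed the insert about 37 mm out over the front edge from behind. I gripped the overhanging worn end and lifted the insert off. The hand cannot fit beside an insert in the channel, so I laid it on clear bench and gripped it again by the gold end. Then I turned it 180°, set it in the channel, pushed it home and shut the bolt.

**Last checks:**
- **Insert:** its corners in the last wrist picture were within about 1 px of the predicted home position. The final push stopped dead at about 13 N.
- **Bolt:** the gripper stopped at y = 45.9 mm holding the knob; shut is 46 mm. The tip shows inside the waist.
- **Bystanders:** bottle, vial and dish look where they started in the last side view, as does the small look-alike insert. The gripper hid the beaker there; I never moved near it.

**Went wrong or disagreed:**
- The fingertips reach about 20 mm less far ahead of the TCP than stated, so my first grip on the knob closed above it. I worked from the measured reach after that.
- My first push from behind was a few mm too low. The fingertips met the holder's rear edge at about 49 N on the wrist sensor. I backed off and repeated it higher, and nothing visibly moved. That is over the 40 N limit, but as far as I could tell only the fingertips touched, not the arm or gripper body.

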